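# Gauge the bench mill through its probe tube

## Robot

A 7-joint arm with a two-finger parallel gripper is mounted at the origin on a cart in front of the work surface, level with it; the furniture and walls round the work are solid. World frame = base frame: x ahead of the robot, y to its left, z up, the work surface at z = 0. Lengths are in mm, angles in rad, forces in N, time in s.
With the tool pointing down it reaches from about 400 to 875 mm from the base axis. Payload 4.4 kg.
Tool frame: the origin (TCP) lies midway between the tips of the shut fingers; the grasp point (between the pads) lies 19 mm behind it; x points along the fingers, y is the direction in which the jaws open and shut, and the axes are right-handed (so a half turn about x gives the same grasp; the last joint's range is limited). The gripper opens to 85 mm and grips with 20 to 120 N. Pads are 22 mm wide; open, the fingers measure 114 mm over their backs; the gripper's body (76 mm by 85 mm) begins 54 mm behind the grasp point. The pads swing forward as they close: fully open they stand 13 mm farther back than shut.
Start: joints at [1.099, 0.628, 0.038, 1.517, -0.027, 0.996, -0.02], TCP at [256.618, -597.214, 231.313] pointing down, gripper open.
Joint ranges: [-3.06, 3.06], [-0.37, 2.12], [-1.25, 1.32], [0.18, 2.47], [-1.1, 4.24], [0.23, 1.98], [-2.94, 2.94]. Speed limits (rad/s): [2.57, 2.57, 3.14, 3.14, 3.14, 3.14, 3.14].

## Interface

Orientations are given as [roll, pitch, yaw] about the fixed x, y, z axes, in that order (R = Rz(yaw) Ry(pitch) Rx(roll)).
In Python, from cell import ctrl gives the robot as it stands.
- The arm moves only by the tool arm_command, never from a script. Its argument "series" is a list of rows, each a list of 7 numbers: the opening, from 0 (shut) to 1 (fully open), then the shift along the world's x, y, z in cm, then the turn, a rotation vector about the world's x, y, z in degrees. In form: [[claw, x, y, z, rx, ry, rz], ...]. A call has 1 to 20 rows; each row shifts and turns the commanded pose from where the row before left it; what a row does not reach is not made up. A row lasts 1/12 s, in which the tool goes at most 41.7 mm and 7.16 degrees, less where a joint would pass 70% of its speed; a pose out of reach is approached as far as the arm can. A call with a gripper value outside its range is refused whole. The fingers move at their own pace and stop on an object; the grip force is fixed at half the most. Time passes only in rows, so rows that do not move let the fingers close. It gives the time, the measured TCP pose, the force and the opening at its end, in the units of the state.
- ctrl.read_state(): the state, without advancing time (a new reading comes with each control period).
- ctrl.get_image(name): name is "scene" or "top" or "wrist"; returns the picture (480x640x3 uint8, blue, green, red); there is no depth.
- ctrl.calibration(name): a dict with "fovy" (degrees; the focal length in pixels is half the picture's height over the tangent of half this angle, whatever the lens; pixels are square), "cx", "cy" (the principal point, pixels), "cam_to_world" (4x4, takes a point from camera to world coordinates); the wrist camera has in their place "T_tool_cam" (4x4, takes a point from camera to tool coordinates, whose origin is the TCP and whose axes are the tool frame's). Camera axes: x right, y up, looking along -z (the intrinsics and any distortion apply to the point x, -y, -z); pixel columns grow to the right and rows downward; lengths in mm; the calibration is good to about 2 mm. A picture is of the moment at which its call begins: read the wrist's pose just before it. calibration takes no time and is no camera call.
- ctrl.finish_job(): hands the job in, once; it reports no verdict.
Trained networks look in the newest picture that a camera, given by its name, has taken for a name from the list of things; names that differ only in an ending like _2 or _b are one class to them, and where a whole thing is asked for, a point or a joint stands for the part that bears it (a point fixed in the world has none). Each returns a list of dicts, best first, with "conf" (0 to 1); they miss things now and then, are a little off and sometimes report something else, mostly with a low value. They report only what shows in the picture. A call takes as long as a camera call. They do not tell look-alikes from the thing itself.
- ctrl.spot_in(label, camera): "centre" ([x, y, z] in mm, in world coordinates, good to about 4 mm: the middle of the surface that is visible of it).
The state is a dict: "clock": time; "qpos": joint angles; "qd": joint speeds; "tau": joint torques, N m; "eef_pos": TCP position; "tool_rot": TCP orientation; "force": force on the tool from outside, world axes, zero at the start; "torque": the same for the moment, N m; "width": finger opening in mm.
Only numpy, scipy, OpenCV 4.12 (cv2) and the standard library are available. Lean on these libraries where they do the work, as an engineer would, in place of code of your own. Each camera call takes 0.05 s, during which the arm holds its last target.

## Task

Check the bench mill's wear: turn the mill's black selector knob clockwise to the blue dot, which opens the red gate in its sloping probe tube, then take the gauge rod from its cradle and slide it into the tube until its collar stops on the rim. Draw the rod out again and present it for reading: finish still holding it in the gripper, motionless and level, with its tip a few centimetres above the middle of the black ring on the white tile and touching nothing else. Leave the knob at the blue dot and do not disturb the beaker, the vial or the dropper bottle.

Things in the scene. Friction and masses are not known exactly. Their poses are not given: they have to be found in the camera images.
- mill: bench mill, a fixed white box with grey deck, 120 (x) x 230 (y) x 62 mm high, z up, yaw within 0.25 rad of 0. Origin on the worktop, 30 mm toward -y from the box's middle. Black selector knob on the deck at (0, +98) mm; low steel drum, radius 26 mm, top 78 mm high, at (0, +36) mm; sloping steel probe tube over the -y end.
- selector (a joint): angle of the selector knob, rad, growing clockwise seen from above, stops at -0.1 and 1.3. Spring detents at 0 (white dot), 0.6 (yellow) and 1.2 (blue, larger): left alone it settles in the nearest; passing one takes about 0.1 N m. Starts at 0 or 0.6 (or snaps there in the first second). It drives the red gate in the probe tube, which blocks the bore up to 0.6 and is clear from 1.05 on.
- selector_grip (a point): point on the knob's vertical axis, 91 mm above the worktop, turning with the knob. The knob is a 46 mm disc carrying an upright bar grip 14 mm thick (point x), 40 mm long (point y); the bar's top is 10 mm above this point, the disc's top 20 mm below it. The point's +y is the way the white pointer line shows.
- tube_mouth (a point): centre of the probe tube's rim, about 130 mm above the worktop and 75 mm toward the mill's -y. z is the tube axis pointing out of the tube: 35 deg above level, leaning to the mill's -y; x is level. Bore 14 mm, flaring to 23 mm in the last 10 mm; rim 31 mm outside; open depth 105 mm. The red gate crosses the bore 24 mm inside the rim.
- gauge_rod: gauge rod, about 100 g, 210 mm long; origin on its axis mid-grip, x toward the tip. Blue 18 x 18 mm square grip (sides square to y and z), x -60 to +45 mm; collar 32 mm across, x 50 to 58; shaft 9 mm across; brass tip at x 150. Centre of mass at x = +15. Starts level in the cradle, axis 56 mm above the worktop, tip toward world +y within 0.45 rad; lift straight up. Finger room x -35 to +35.
- rod_tip (a point): the gauge rod's tip, on its axis 150 mm from the rod's origin
- rod_collar (a point): centre of the face of the collar that looks to the tip, 58 mm from the rod's origin along its x
- cradle: fixed grey rod cradle, base 190 x 56 x 10 mm, two forked posts up to 65 mm high at x = -47 mm (slot 24 mm wide, under the grip) and x = +100 mm (slot 13 mm, under the shaft), each 10 mm thick along x; origin on the worktop straight under the rod's starting origin, x toward the tip. A tall fixed instrument (0.4 m) stands to its right and behind: keep the arm out of world x > 0.53 with y < -0.24
- tile: fixed white reading tile 75 x 75 x 6 mm with a black ring, 40 mm outside; origin under its middle
- ring_centre (a point): centre of the black ring, on the tile's top, 6 mm above the worktop
- beaker: small clear glass beaker, 57 x 62 x 66 mm, standing loose; a bystander
- vial: small vial with a pale cap, 24 mm across, 54 mm tall, standing loose; a bystander
- dropper: brown dropper bottle with black bulb, 34 mm across, 109 mm tall, standing loose; a bystander
There are look-alikes about, which are no part of the job. There is more than one size of the tile; the job needs the middle-sized.

How it is judged:
By the outcome, as a careful person would: the job done as asked, in the order asked, and still so for the second after the job is handed in, while the arm keeps its last pose, push and grip.
It also fails if it takes over 67 s, if anything falls off the work surface, if the arm or the gripper's body presses on something with over 40 N, if the wrist force passes 120 N, or if a joint passes its speed limit or range.

## Working session

There is one attempt and no reset: what is moved stays moved. The work goes in short steps, Python scripts to look and compute and a tool call to move; the robot and the scene stay as the last step left them, time stands still between calls to the robot, and variables do not carry over. Pictures are saved under pics/ and viewed, and the job is handed in when it is done.

Besides the shell and the picture viewer there is one more tool, called after "Emit:" as name(argument=value, ...), one argument or row to a line, values as JSON. arm_command: Moves the arm, as the interface text tells. Its arguments: {"type":"object","properties":{"series":{"type":"array"}},"required":["series"]}

```bash
ls; mkdir -p pics
python3 - <<'E'
from cell import ctrl
import cv2
print(ctrl.read_state())
for n in ("scene","top","wrist"):
    cv2.imwrite(f"pics/{n}0.png",ctrl.get_image(n)); print(n,ctrl.calibration(n))
E
```

```text
pics
{'clock': 0.0, 'qpos': array([ 1.09916075,  0.62932248,  0.03844683,  1.51837507, -0.02700518,
        0.99626745, -0.01998268]), 'qd': array([-3.26137726e-04,  7.67213790e-05,  4.11669381e-04, -2.38785714e-04,
       -1.24443673e-03, -6.22471959e-04,  3.39211576e-03]), 'tau': array([-1.73804779e-04, -5.63400364e+01,  1.22592911e+00, -1.93439752e+01,
        1.08880940e-02,  1.04703259e-02, -2.09284093e-05]), 'eef_pos': array([ 256.39362096, -596.62543641,  230.40222348]), 'tool_rot': array([-1.55908479,  1.56894208,  1.98835383]), 'force': array([ 0.92405672, -0.62243258,  0.11725722]), 'torque': array([-0.05651164, -0.00196201,  0.00891245]), 'width': 85.3239975662695}
scene {'fovy': 55.66684491601264, 'cx': 321.9540958044507, 'cy': 234.23447178135316, 'cam_to_world': array([[-8.59698751e-01,  3.82554562e-01, -3.38481999e-01,
         2.30025319e+02],
       [-5.10770070e-01, -6.51152431e-01,  5.61350556e-01,
         6.36653293e+02],
       [-5.65616039e-03,  6.55478846e-01,  7.55192353e-01,
         8.62718476e+02],
       [ 0.00000000e+00,  0.00000000e+00,  0.00000000e+00,

[... 209 characters left out ...]
,
       [-9.99913556e-01,  1.12467582e-03, -1.31001848e-02,
         8.19618426e+01],
       [-1.28618707e-02,  1.23190881e-01,  9.92299642e-01,
         1.12336067e+03],
       [ 0.00000000e+00,  0.00000000e+00,  0.00000000e+00,
         1.00000000e+00]])}
wrist {'fovy': 71.02832323879433, 'cx': 317.38547389717917, 'cy': 239.39005050910572, 'T_tool_cam': array([[-2.36151555e-04,  2.67495705e-01, -9.63559024e-01,
        -1.42405018e+02],
       [ 9.99999757e-01,  6.95183071e-04, -5.20912685e-05,
        -8.73548035e-01],
       [ 6.55915731e-04, -9.63558802e-01, -2.67495804e-01,
        -6.55326840e+01],
       [ 0.00000000e+00,  0.00000000e+00,  0.00000000e+00,
         1.00000000e+00]])}
```

View pics/scene0.png

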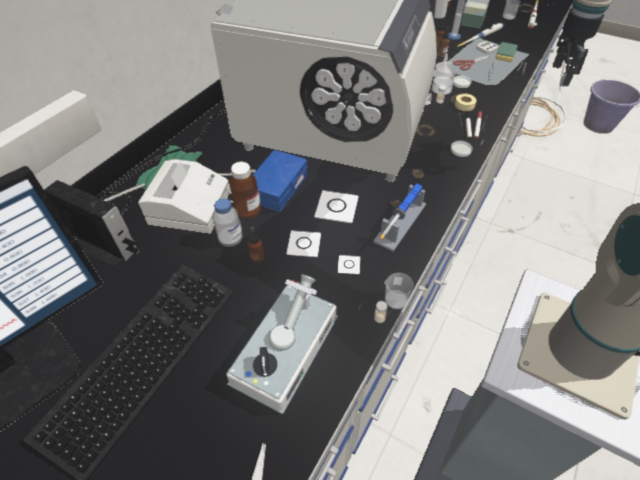

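View pics/top0.png

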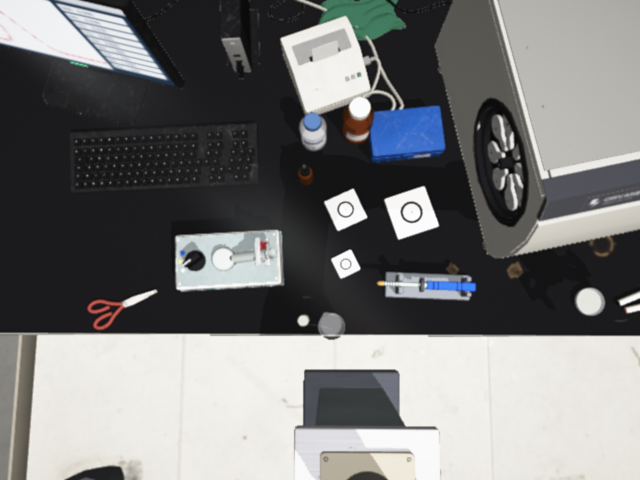

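View pics/wrist0.png

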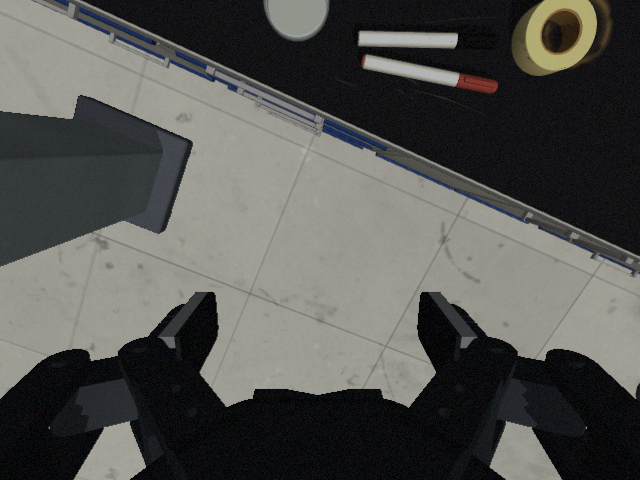

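```bash
cat > h.py <<'E'
import numpy as np, cv2
from scipy.spatial.transform import Rotation as Rn
from cell import ctrl
def cam(name,st=None):
    c=ctrl.calibration(name); f=240/np.tan(np.radians(c['fovy']/2))
    if name=='wrist':
        st=st or ctrl.read_state()
        T=np.eye(4);T[:3,:3]=Rn.from_euler('xyz',st['tool_rot']).as_matrix();T[:3,3]=st['eef_pos']
        M=T@c['T_tool_cam']
    else: M=c['cam_to_world']
    return f,c['cx'],c['cy'],M
def proj(C,P):
    f,cx,cy,M=C; p=np.linalg.inv(M)@np.append(P,1); return np.array([cx+f*p[0]/-p[2],cy-f*p[1]/-p[2]])
def ray(C,u,v):
    f,cx,cy,M=C; d=M[:3,:3]@np.array([(u-cx)/f,-(v-cy)/f,-1]); return M[:3,3],d/np.linalg.norm(d)
def atz(C,u,v,z):
    o,d=ray(C,u,v); return o+d*(z-o[2])/d[2]
def tri(C1,uv1,C2,uv2):
    o1,d1=ray(C1,*uv1);o2,d2=ray(C2,*uv2)
    A=np.stack([d1,-d2],1);s=np.linalg.lstsq(A,o2-o1,rcond=None)[0]
    a=o1+s[0]*d1;b=o2+s[1]*d2; return (a+b)/2,np.linalg.norm(a-b)
def crop(img,x,y,w,h,k,fn):
    cv2.imwrite('pics/'+fn,cv2.resize(img[y:y+h,x:x+w],None,fx=k,fy=k,interpolation=cv2.INTER_CUBIC))
E
python3 - <<'E'
from h import *
t=cv2.imread('pics/top0.png');s=cv2.imread('pics/scene0.png')
crop(t,165,215,130,90,6,'tm.png');crop(t,320,180,160,125,5,'tr.png')
crop(s,220,265,130,150,4,'sm.png');crop(s,280,175,160,120,5,'sr.png')
C=cam('top')
for n in ['mill','selector','selector_grip','gauge_rod','rod_collar','rod_tip','cradle','tile','beaker','vial','dropper','tube_mouth']:
  for cn in ('top','scene'):
    try:
      r=ctrl.spot_in(n,cn); print(n,cn,[(np.round(d['centre']).tolist(),round(d['conf'],2),np.round(proj(cam(cn),d['centre'])).tolist()) for d in r[:4]])
    except Exception as e: print(n,cn,e)
print(ctrl.read_state()['clock'])
E
```

```text
mill top [([514.0, 298.0, 62.0], 0.63, [230.0, 260.0])]
mill scene [([514.0, 326.0, 57.0], 0.68, [280.0, 347.0])]
selector top [([507.0, 369.0, 70.0], 0.79, [196.0, 264.0])]
selector scene [([510.0, 379.0, 70.0], 0.92, [265.0, 367.0])]
selector_grip top [([513.0, 368.0, 73.0], 0.63, [196.0, 261.0])]
selector_grip scene [([508.0, 377.0, 71.0], 0.98, [267.0, 367.0])]
gauge_rod top [([468.0, -148.0, 64.0], 0.91, [436.0, 282.0]), ([514.0, 369.0, 70.0], 0.73, [196.0, 260.0])]
gauge_rod scene [([461.0, -130.0, 63.0], 0.81, [403.0, 208.0])]
rod_collar top [([470.0, -143.0, 66.0], 0.93, [434.0, 282.0])]
rod_collar scene [([461.0, -128.0, 64.0], 0.59, [402.0, 209.0])]
rod_tip top [([467.0, -147.0, 65.0], 0.91, [436.0, 283.0]), ([384.0, 137.0, 56.0], 0.3, [303.0, 321.0])]
rod_tip scene [([465.0, -132.0, 62.0], 0.75, [401.0, 208.0])]
cradle top [([459.0, -129.0, 10.0], 0.64, [422.0, 287.0]), ([368.0, 81.0, 2.0], 0.35, [329.0, 327.0])]
cradle scene [([454.0, -112.0, 12.0], 0.78, [400.0, 228.0])]
tile top [([645.0, 44.0, 2.0], 0.75, [345.0, 207.0]), ([630.0, -102.0, 7.0], 0.71, [409.0, 213.0]), ([513.0, 44.0, 3.0], 0.7, [345.0, 263.0])]
tile scene [([637.0, 44.0, 4.0], 0.93, [305.0, 243.0]), ([631.0, -102.0, 3.0], 0.92, [336.0, 207.0]), ([513.0, 48.0, 2.0], 0.54, [348.0, 265.0]), ([467.0, -134.0, 66.0], 0.16, [401.0, 206.0])]
beaker top [([373.0, 80.0, 2.0], 0.95, [329.0, 325.0]), ([521.0, 225.0, 116.0], 0.34, [259.0, 255.0]), ([643.0, 47.0, 9.0], 0.3, [344.0, 207.0])]
beaker scene [([377.0, 75.0, 36.0], 0.97, [398.0, 289.0]), ([638.0, 53.0, 5.0], 0.62, [303.0, 245.0])]
vial top [([385.0, 135.0, 54.0], 0.53, [304.0, 321.0])]
vial scene [([386.0, 152.0, 32.0], 0.68, [378.0, 315.0])]
dropper top [([707.0, 136.0, 56.0], 0.47, [304.0, 175.0])]
dropper scene [([707.0, 147.0, 52.0], 0.78, [255.0, 247.0])]
tube_mouth top [([521.0, 225.0, 117.0], 0.72, [260.0, 255.0])]
tube_mouth scene [([517.0, 242.0, 109.0], 0.66, [301.0, 299.0])]
1.35
```

View pics/tm.png

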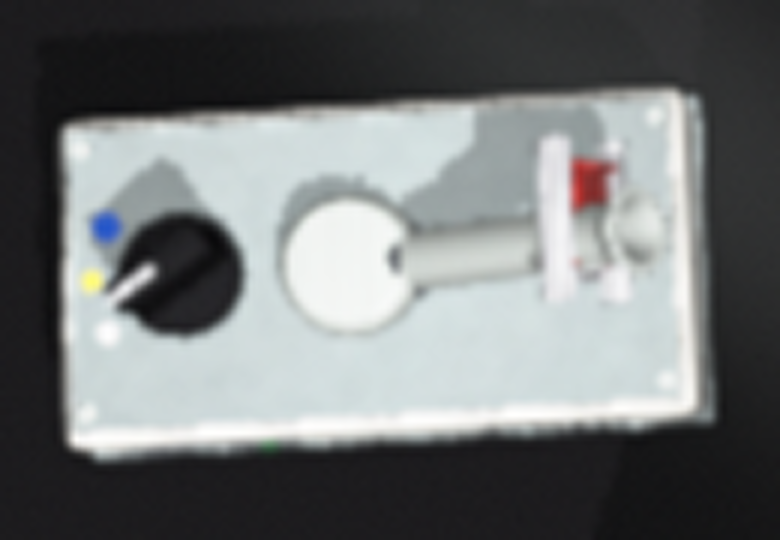

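View pics/tr.png

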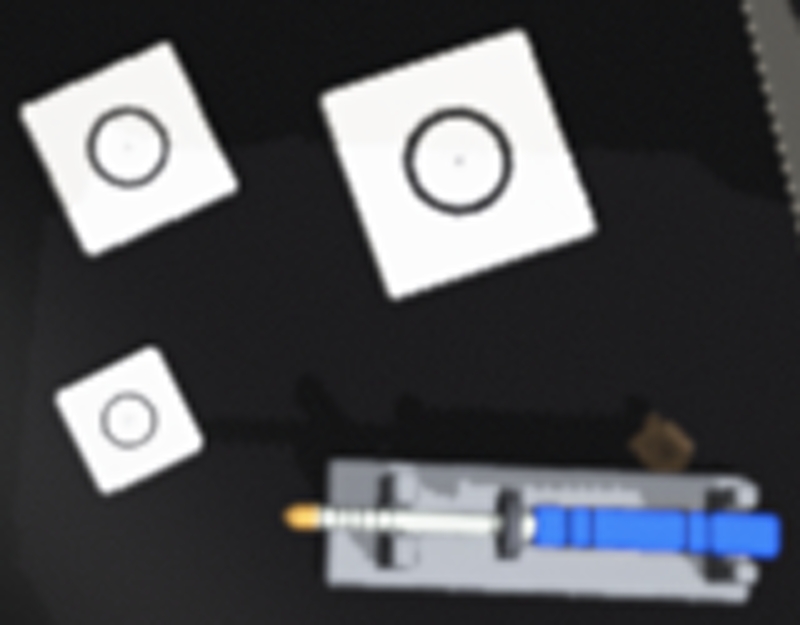

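View pics/sm.png

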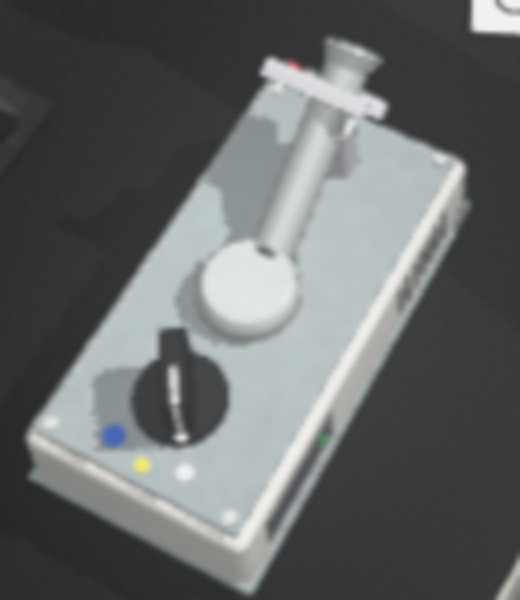

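View pics/sr.png

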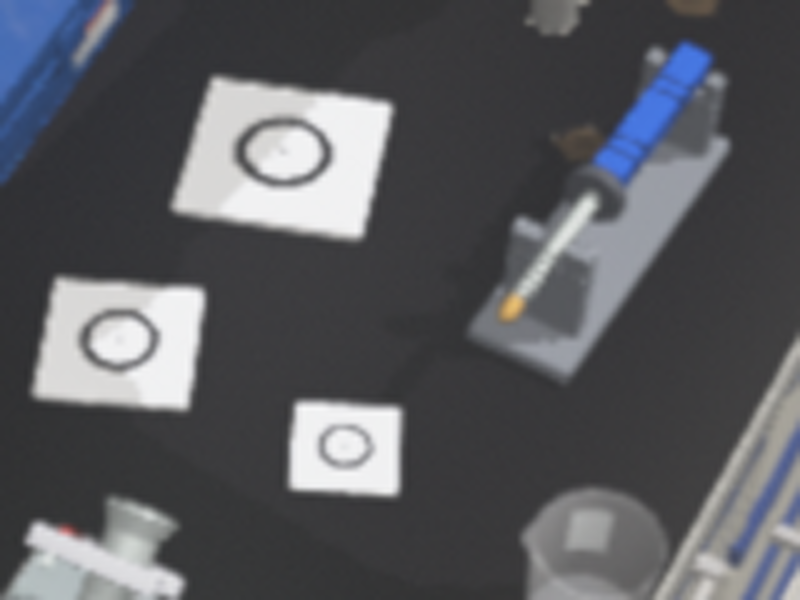

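Run:
```python
from h import *
T=cam('top');S=cam('scene')
def tp(x,y,ox=165,oy=215,k=6): return (ox+(x+.5)/k-.5,oy+(y+.5)/k-.5)
P=[atz(T,*tp(*p),62) for p in [(65,125),(680,93),(693,410),(70,445)]]
for p in P: print(np.round(p,1))
c=np.mean(P,0);print('c',c)
def sp(x,y): return (220+(x+.5)/4-.5,265+(y+.5)/4-.5)
Q=[atz(S,*sp(*p),62) for p in [(30,440),(462,162),(245,548)]]
print('scene', [np.round(q,1) for q in Q], (Q[1]+np.array(Q[0]))/2)
# rod
tr=lambda x,y: tp(x,y,320,180,5)
sr=lambda x,y: tp(x,y,280,175,5)
print('tiptop',atz(T,*tr(287,517),56),'endtop',atz(T,*tr(779,536),56),'collar',atz(T,*tr(511,524),56))
print('tri tip',tri(T,tr(287,517),S,sr(508,312)))
print('tip sc',atz(S,*sr(508,312),56),'end sc',atz(S,*sr(697,48),62))
print('ring top',atz(T,*tr(129,147),6),'scene',atz(S,*sr(119,339),6))
print('tri rim', tri(T,tp(645,228),S,sp(353,55)))
```

```text
[569.3 418.2  62. ]
[581.3 193.3  62. ]
[466. 187.  62.]
[452.9 411.8  62. ]
c [517.36936495 302.57640228  62.        ]
scene [array([564.6, 424.3,  62. ]), array([467.1, 193.5,  62. ]), array([451.3, 415.3,  62. ])] [515.86244383 308.89882338  62.        ]
tiptop [466.50993553 -22.6841104   56.        ] endtop [ 458.81969508 -234.82777252   56.        ] collar [ 463.71352957 -119.47056716   56.        ]
tri tip (array([466.50391905, -22.20565375,  60.36172492]), np.float64(0.2989368749734891))
tip sc [467.93070888 -25.73601614  56.        ] end sc [ 460.61516676 -231.72970685   62.        ]
ring top [638.63502601  43.55054482   6.        ] scene [639.76142586  45.78923573   6.        ]
tri rim (array([526.89649777, 198.88622235, 120.00796095]), np.float64(1.3729689432369334))
```

Run:
```python
from h import *
s=ctrl.read_state(); print(np.round(Rn.from_euler('xyz',s['tool_rot']).as_matrix(),3), s['eef_pos'],s['clock'])
# overlay mill model
def mill(o,yaw):
    R=Rn.from_euler('z',yaw).as_matrix(); return lambda p: np.array(o)+R@np.array(p,float)
W=mill([516.5,274.5,0],0.053)
pts={}
for sx in(-60,60):
  for sy in (-85,145): pts[(sx,sy)]=W([sx,sy,62])
a=np.radians(35)
ax=[0,-np.cos(a),np.sin(a)]
for i,t in enumerate(np.linspace(0,2*np.pi,24)):
    pts['r%d'%i]=W(np.array([0,-75,130])+15.5*(np.cos(t)*np.array([1,0,0])+np.sin(t)*np.array([0,np.sin(a),np.cos(a)])))
    pts['d%d'%i]=W([26*np.cos(t),36+26*np.sin(t),78]);pts['k%d'%i]=W([23*np.cos(t),98+23*np.sin(t),71])
for n,b,f in (('top',(165,215,130,90,6),'otm.png'),('scene',(220,265,130,150,4),'osm.png')):
    im=cv2.imread(f'pics/{n}0.png');x,y,w,h,k=b;im=cv2.resize(im[y:y+h,x:x+w],None,fx=k,fy=k,interpolation=cv2.INTER_CUBIC)
    for p in pts.values():
        u=proj(cam(n),p);cv2.circle(im,(int((u[0]-x+.5)*k),int((u[1]-y+.5)*k)),2,(0,0,255),-1)
    cv2.imwrite('pics/'+f,im)
```

```text
[[ 0.     0.395 -0.919]
 [-0.    -0.919 -0.395]
 [-1.     0.    -0.   ]] [ 256.63751429 -597.22933039  231.32310287] 1.35
```

View pics/otm.png

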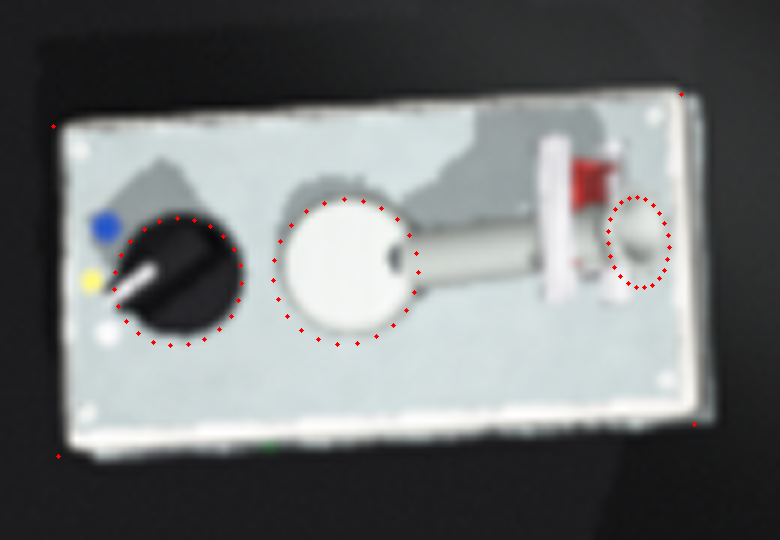

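View pics/osm.png

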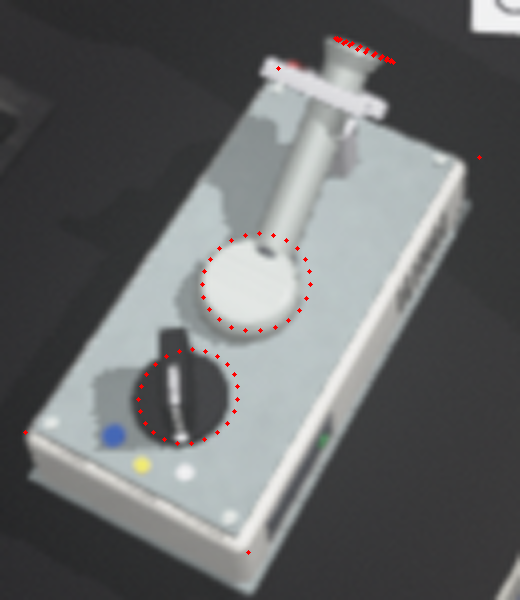

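Emit:
arm_command(
  series=[
    [1,1,2.1,0.4,0,0,3.2],
    [1,1,2.1,0.4,0,0,3.2],
    [1,1,2.1,0.4,0,0,3.2],
    [1,1,2.1,0.4,0,0,3.2],
    [1,1,2.1,0.4,0,0,3.2],
    [1,1,2.1,0.4,0,0,3.2],
    [1,1,2.1,0.4,0,0,3.2],
    [1,1,2.1,0.4,0,0,3.2],
    [1,1,2.1,0.4,0,0,3.2],
    [1,1,2.1,0.4,0,0,3.2],
    [1,1,2.1,0.4,0,0,3.2],
    [1,1,2.1,0.4,0,0,3.2],
    [1,1,2.1,0.4,0,0,3.2],
    [1,1,2.1,0.4,0,0,3.2],
    [1,1,2.1,0.4,0,0,3.2],
    [1,1,2.1,0.4,0,0,3.2],
    [1,1,2.1,0.4,0,0,3.2],
    [1,1,2.1,0.4,0,0,3.2],
    [1,1,2.1,0.4,0,0,3.2],
    [1,1,2.1,0.4,0,0,3.2],
  ],
)

```text
clock: 3.02
eef_pos: [457.0, -176.2, 311.7]
tool_rot: [0.867, 1.57, -0.75]
force: [1.0, -0.2, -0.1]
width: 85.3
```

```bash
cat >> h.py <<'E'
def st():
    s=ctrl.read_state();R=Rn.from_euler('xyz',s['tool_rot']).as_matrix()
    print('t',round(s['clock'],2),'tcp',np.round(s['eef_pos'],1),'x',np.round(R[:,0],3),'y',np.round(R[:,1],3),'F',np.round(s['force'],1),'T',np.round(s['torque'],2),'w',round(s['width'],1),'q',np.round(s['qpos'],2))
    return s
def wshot(fn):
    s=ctrl.read_state();im=ctrl.get_image('wrist');cv2.imwrite('pics/'+fn,im);np.savez('pics/'+fn+'.npz',p=s['eef_pos'],r=s['tool_rot']);return im,cam('wrist',s)
def wcam(fn):
    d=np.load('pics/'+fn+'.npz');return cam('wrist',{'eef_pos':d['p'],'tool_rot':d['r']})
E
python3 - <<'E'
from h import *
st(); wshot('w1.png'); st()
E
```

```text
t 3.02 tcp [ 457.  -176.2  311.7] x [ 0. -0. -1.] y [ 0.999 -0.045  0.   ] F [ 1.  -0.2 -0.1] T [ 0.05 -0.02 -0.05] w 85.3 q [ 0.57  0.32 -0.34  1.83  0.12  1.01  0.13]
t 3.07 tcp [ 459.9 -170.9  312.7] x [ 0.004  0.003 -1.   ] y [ 0.999 -0.036  0.004] F [2.3 3.9 1.2] T [ 0.26 -0.14 -0.01] w 85.6 q [ 0.56  0.32 -0.35  1.83  0.12  1.01  0.13]
```

View pics/w1.png

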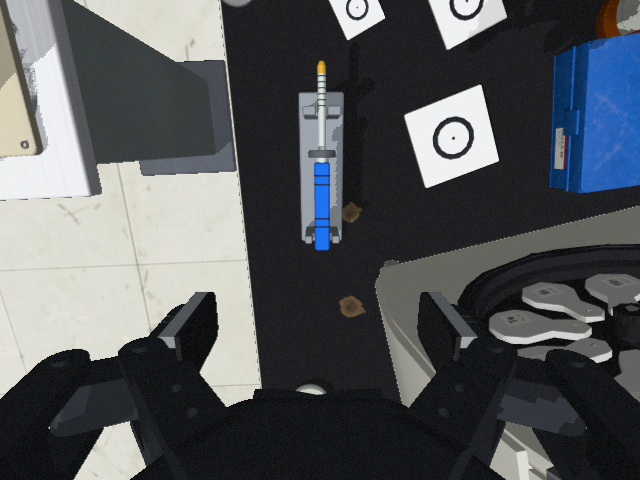

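Run:
```python
from h import *
C=wcam('w1.png')
t=atz(C,321,61,56);e=atz(C,322.3,249,58);c=atz(C,321.5,154,60)
print(t,e,c,np.linalg.norm(t-e)); d=(t-e);d/=np.linalg.norm(d);print(d,t-150*d, 'ring',atz(C,357,8,6))
```

```text
[465.55709838 -21.20611126  56.        ] [ 458.06578817 -231.08494593   58.        ] [ 461.91849765 -117.61676663   60.        ] 210.02201068649788
[ 0.03566917  0.99931828 -0.00952281] [ 460.2067233  -171.1038534    57.42842171] ring [510.67440675  43.4853532    6.        ]
```

Run:
```python
from h import *
st()
for n in ('top',): ctrl.get_image(n); st()
```

```text
t 3.07 tcp [ 459.9 -170.9  312.7] x [ 0.004  0.003 -1.   ] y [ 0.999 -0.036  0.004] F [2.3 3.9 1.2] T [ 0.26 -0.14 -0.01] w 85.6 q [ 0.56  0.32 -0.35  1.83  0.12  1.01  0.13]
t 3.12 tcp [ 458.9 -173.1  312.3] x [ 0.003  0.002 -1.   ] y [ 0.999 -0.04   0.003] F [ 1.   1.4 -0.6] T [0.02 0.   0.01] w 85.6 q [ 0.56  0.32 -0.35  1.83  0.12  1.01  0.13]
```

Emit:
arm_command(
  series=[
    [1,0.2,1.5,0,0,0,2.1],
    [1,0.3,2.8,0,0,0,2.1],
    [1,0.3,2.8,0,0,0,2.1],
    [1,0.3,2.8,0,0,0,2.1],
    [1,0.3,2.8,0,0,0,2.1],
    [1,0.3,2.8,0,0,0,2.1],
    [1,0.3,2.8,0,0,0,2.1],
    [1,0.3,2.8,0,0,0,2.1],
    [1,0.3,2.8,0,0,0,2.1],
    [1,0.3,2.8,0,0,0,2.1],
    [1,0.3,2.8,0,0,0,2.1],
    [1,0.3,2.8,0,0,0,2.1],
    [1,0.3,2.8,0,0,0,2.1],
    [1,0.3,2.8,0,0,0,2.1],
    [1,0.3,2.8,0,0,0,2.1],
    [1,0.3,2.8,0,0,0,2.1],
    [1,0.3,2.8,0,0,0,2.1],
    [1,0.2,2.8,0,0,0,2.1],
    [1,0.1,2.0,0,0,0,1.5],
    [1,0,1.0,0,0,0,0.7],
  ],
)

```text
clock: 4.78
eef_pos: [508.7, 346.6, 310.8]
tool_rot: [-3.106, 1.569, 2.261]
force: [-0.8, 0.5, 0.9]
width: 85.5
```

Run:
```python
from h import *
ctrl.get_image('top');st(); wshot('w2.png'); st()
```

```text
t 4.83 tcp [508.3 347.4 310.8] x [-0.001  0.002 -1.   ] y [0.793 0.609 0.   ] F [0.4 1.7 0.5] T [ 0.13 -0.01 -0.03] w 85.8 q [-0.29  0.56 -0.6   1.5   0.32  1.18 -0.28]
t 4.88 tcp [508.7 345.1 310.8] x [-0.001  0.    -1.   ] y [ 0.795  0.607 -0.001] F [-0.6 -0.2  0.3] T [-0.02  0.04  0.02] w 85.7 q [-0.28  0.56 -0.59  1.5   0.32  1.18 -0.28]
```

View pics/w2.png

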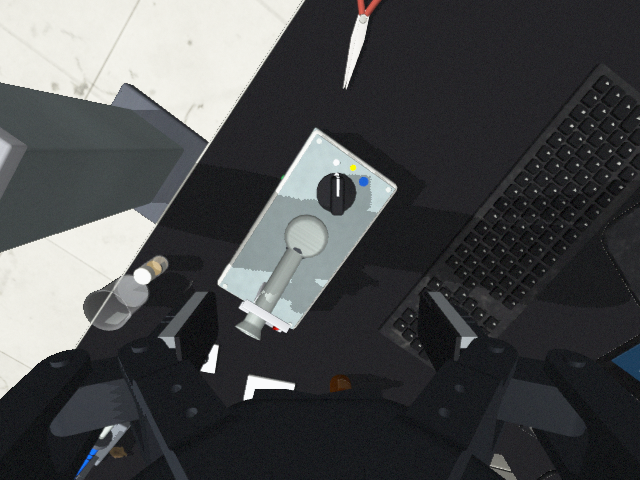

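Run:
```python
from h import *
im=cv2.imread('pics/w2.png'); crop(im,205,120,200,225,3.5 and 3,'w2c.png')
```

```text
(no output)
```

View pics/w2c.png

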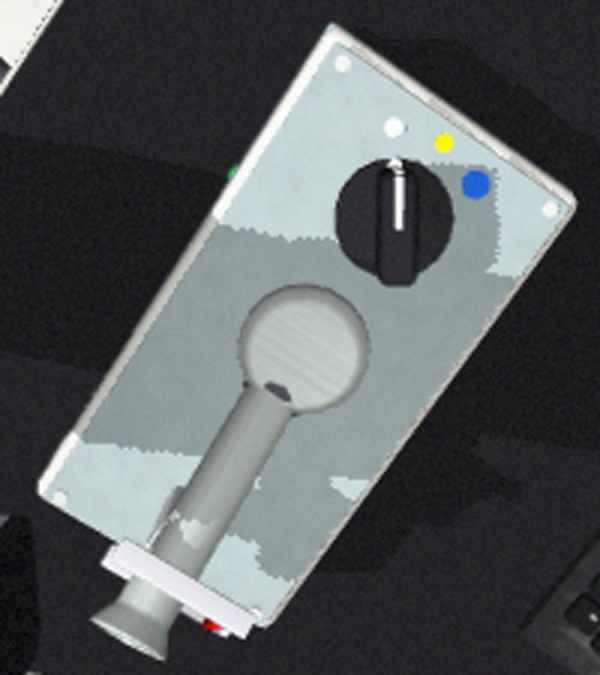

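```bash
cat > fit.py <<'E'
from h import *
from scipy.optimize import least_squares
T=cam('top');W=wcam('w2.png');S=cam('scene')
c=lambda x,y:(205+(x+.5)/3-.5,120+(y+.5)/3-.5)
tp=lambda x,y:(165+(x+.5)/6-.5,215+(y+.5)/6-.5)
sp=lambda x,y:(220+(x+.5)/4-.5,265+(y+.5)/4-.5)
obs=[(W,c(332,25),(-60,145,62)),(W,c(575,203),(60,145,62)),(W,c(268,628),(60,-85,62)),(W,c(38,492),(-60,-85,62)),(W,c(304,347),(0,36,78)),(W,c(394,217),(0,98,71)),(W,c(128,639),(0,-75,130)),
(T,tp(65,125),(60,145,62)),(T,tp(680,93),(60,-85,62)),(T,tp(693,410),(-60,-85,62)),(T,tp(70,445),(-60,145,62)),(T,tp(345,265),(0,36,78)),(T,tp(182,274),(0,98,71)),
(S,sp(30,438),(60,145,62)),(S,sp(462,162),(-60,-85,62)),(S,sp(245,548),(-60,145,62)),(S,sp(249,285),(0,36,78)),(S,sp(181,399),(0,98,71)),(S,sp(354,54),(0,-75,130))]
def run(ob,show=True):
    def f(p):
        R=Rn.from_euler('z',p[2]).as_matrix()
        return np.concatenate([proj(C,[p[0],p[1],0]+R@np.array(m,float))-u for C,u,m in ob])
    r=least_squares(f,[517,275,.05]);print(np.round(r.x,3)); 
    if show: print(np.round(r.fun.reshape(-1,2),1).tolist())
    return r.x
run(obs[:7]);run(obs[7:13]);run(obs[13:]);run(obs,False)
E
python3 fit.py
```

```text
[5.17509e+02 2.76932e+02 6.50000e-02]
[[-0.5, -3.2], [4.9, -1.7], [-0.3, 4.1], [-4.1, 2.0], [-0.4, 1.8], [-0.2, -0.4], [0.2, -0.5]]
[5.19114e+02 2.73062e+02 5.50000e-02]
[[-1.3, -0.8], [0.8, -1.1], [1.0, 1.0], [-1.3, 0.8], [0.8, -0.1], [-0.0, 0.2]]
[5.19436e+02 2.77227e+02 7.30000e-02]
[[-2.4, 0.3], [1.9, -1.7], [0.4, 1.7], [-0.0, -0.4], [0.5, -0.0], [-0.1, -0.9]]
[5.18138e+02 2.76346e+02 6.40000e-02]
```

Emit:
arm_command(
  series=[
    [1,0.1,0.7,-1,0,0,0.4],
    [1,0.1,0.8,-2,0,0,0.3],
    [1,0.1,0.8,-2.5,0,0,0],
    [1,0,0.6,-2.5,0,0,0],
    [1,0,0,-2.5,0,0,0],
    [1,0,0,-2.5,0,0,0],
    [1,0,0,-2.5,0,0,0],
    [1,0,0,-2.5,0,0,0],
    [1,0,0,-2,0,0,0],
    [1,0,0,-1.5,0,0,0],
    [1,0,0,-1,0,0,0],
    [1,0,0,-0.6,0,0,0],
    [1,0,0,-0.3,0,0,0],
  ],
)

```text
clock: 5.97
eef_pos: [512.8, 371.6, 76.5]
tool_rot: [-1.125, 1.57, -2.035]
force: [-0.5, -0.3, -0.4]
width: 85.3
```

Run:
```python
from h import *
st(); wshot('w3.png'); st()
```

```text
t 5.97 tcp [512.8 371.6  76.5] x [-0.001 -0.001 -1.   ] y [ 0.789  0.614 -0.001] F [-0.5 -0.3 -0.4] T [ 0.   -0.   -0.08] w 85.3 q [-0.4   0.84 -0.47  1.68  0.51  0.75 -0.45]
t 6.02 tcp [512.7 372.   76.7] x [-0.    -0.001 -1.   ] y [ 0.789  0.614 -0.001] F [ 0.  -0.  -0.4] T [-0.04  0.03  0.02] w 85.3 q [-0.4   0.84 -0.47  1.68  0.51  0.75 -0.45]
```

View pics/w3.png

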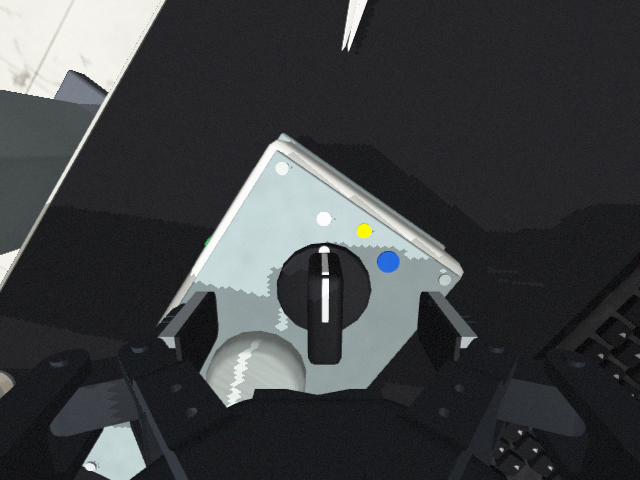

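Run:
```python
from h import *
C=wcam('w3.png')
print(atz(C,324,288,71),atz(C,324.5,350,101),atz(C,324.5,262,101))
print(proj(C,[512.7,372,71]),proj(C,[512.7,372,101]))
```

```text
[511.49312402 375.44008317  71.        ] [519.69486055 364.52365179 101.        ] [496.69007183 393.7893173  101.        ]
[321.54028377 294.68896094] [322.25802991 327.21154891]
```

Emit:
arm_command(
  series=[
    [1,-0.1,0.3,0,0,0,0],
    [0,0,0,0,0,0,0],
    [0,0,0,0,0,0,0],
    [0,0,0,0,0,0,0],
    [0,0,0,0,0,0,0],
    [0,0,0,0,0,0,0],
    [0,0,0,0,0,0,0],
    [0,0,0,0,0,0,0],
    [0,0,0,0,0,0,0],
    [0,0,0,0,0,0,0],
    [0,0,0,0,0,0,0],
    [0,0,0,0,0,0,0],
  ],
)

```text
clock: 7.02
eef_pos: [512.5, 376.5, 77.8]
tool_rot: [1.653, 1.568, 0.745]
force: [3.5, 2.6, 1.7]
width: 12.6
```

Run:
```python
from h import *
st()
```

```text
t 7.02 tcp [512.5 376.5  77.8] x [ 0.002  0.002 -1.   ] y [0.789 0.615 0.002] F [3.5 2.6 1.7] T [ 0.4  -0.67 -0.02] w 12.6 q [-0.4   0.84 -0.47  1.67  0.51  0.75 -0.45]
```

Emit:
arm_command(
  series=[
    [0,0,0,0,0,0,-2.5],
    [0,0,0,0,0,0,-5],
    [0,0,0,0,0,0,-5],
    [0,0,0,0,0,0,-5],
    [0,0,0,0,0,0,-5],
    [0,0,0,0,0,0,-5],
    [0,0,0,0,0,0,-5],
    [0,0,0,0,0,0,-5],
    [0,0,0,0,0,0,-5],
    [0,0,0,0,0,0,-5],
    [0,0,0,0,0,0,-5],
    [0,0,0,0,0,0,-5],
    [0,0,0,0,0,0,-5],
    [0,0,0,0,0,0,-5],
    [0,0,0,0,0,0,-2.5],
    [0,0,0,0,0,0,0],
    [0,0,0,0,0,0,0],
  ],
)

```text
clock: 8.43
eef_pos: [516.2, 376.8, 77.9]
tool_rot: [2.565, 1.562, 0.434]
force: [10.4, 3.2, -3.2]
width: 12.8
```

Run:
```python
from h import *
st(); wshot('w4.png'); st()
```

```text
t 8.43 tcp [516.2 376.8  77.9] x [ 0.008  0.004 -1.   ] y [ 0.847 -0.532  0.005] F [10.4  3.2 -3.2] T [ 0.7  -2.2   0.15] w 12.8 q [-0.59  0.8  -0.14  1.68  0.16  0.67 -1.38]
t 8.48 tcp [516.2 376.8  77.8] x [ 0.008  0.004 -1.   ] y [ 0.847 -0.532  0.005] F [11.1  3.4 -4.1] T [ 0.75 -2.17  0.01] w 12.6 q [-0.59  0.8  -0.14  1.68  0.16  0.67 -1.38]
```

View pics/w4.png

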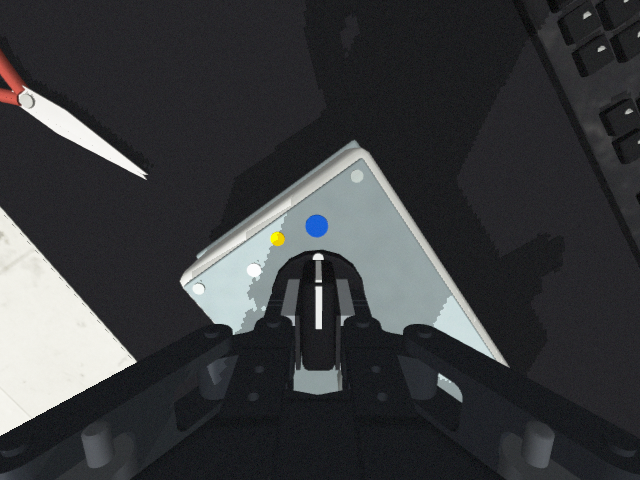

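Emit:
arm_command(
  series=[
    [1,0,0,0,0,0,0],
    [1,0,0,0,0,0,0],
    [1,0,0,0,0,0,0],
    [1,0,0,0,0,0,0],
    [1,0,0,0,0,0,0],
    [1,0,0,0.8,0,0,0],
    [1,0,0,1.6,0,0,0],
    [1,0,-0.4,2.5,0,0,0],
    [1,0,-1,3,0,0,2],
    [1,0.2,-1.8,3,0,0,4],
    [1,0.2,-2.4,3,0,0,4],
    [1,0.2,-2.4,2.5,0,0,4],
    [1,0.2,-2.4,2,0,0,4],
    [1,0.2,-2.4,1.5,0,0,4],
    [1,0,-2.4,1,0,0,4],
    [1,0,-2.4,0,0,0,2],
    [1,0,-2,0,0,0,1],
    [1,0,-1,0,0,0,0.5],
    [1,0,-0.5,0,0,0,0],
    [1,0,0,0,0,0,0],
  ],
)

```text
clock: 10.15
eef_pos: [521.7, 163.5, 286.9]
tool_rot: [0.821, 1.57, -0.796]
force: [0.0, 0.4, -0.1]
width: 85.7
```

Run:
```python
from h import *
st(); im,_=wshot('w5.png'); st(); wshot('w5b.png')
```

```text
t 10.15 tcp [521.7 163.5 286.9] x [ 0. -0. -1.] y [ 0.999 -0.047  0.   ] F [ 0.   0.4 -0.1] T [ 0.02  0.02 -0.01] w 85.7 q [-0.13  0.43 -0.33  1.73  0.16  1.01 -0.57]
t 10.2 tcp [521.6 164.9 286.8] x [ 0.  0. -1.] y [ 0.999 -0.045  0.   ] F [0.3 0.2 1.4] T [ 0.01  0.06 -0.02] w 85.7 q [-0.13  0.43 -0.34  1.73  0.16  1.01 -0.57]
```

View pics/w5.png

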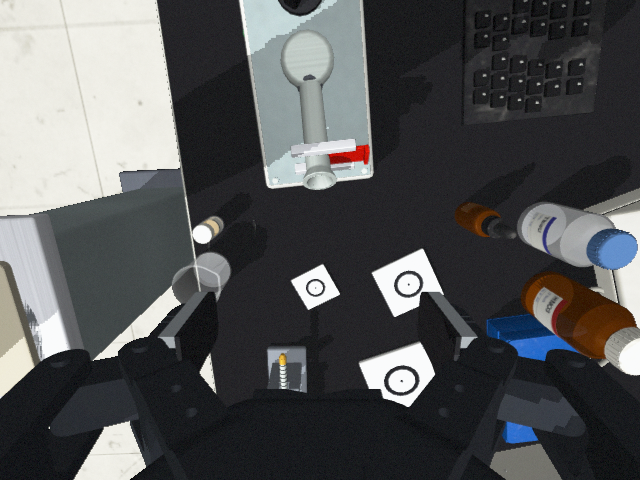

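Run:
```python
from h import *
im=cv2.imread('pics/w5b.png'); crop(im,230,0,160,200,4 and 3.7,'w5c.png'); crop(im,280,230,170,170,4,'w5d.png')
C=wcam('w5b.png')
print('ring',atz(C,408,285,6),'small',atz(C,316,288,6),'rim',atz(C,320,180,130))
```

```text
ring [636.6935166   45.64766221   6.        ] small [511.8430761   46.93531268   6.        ] rim [523.31264176 203.67647902 130.        ]
```

View pics/w5c.png

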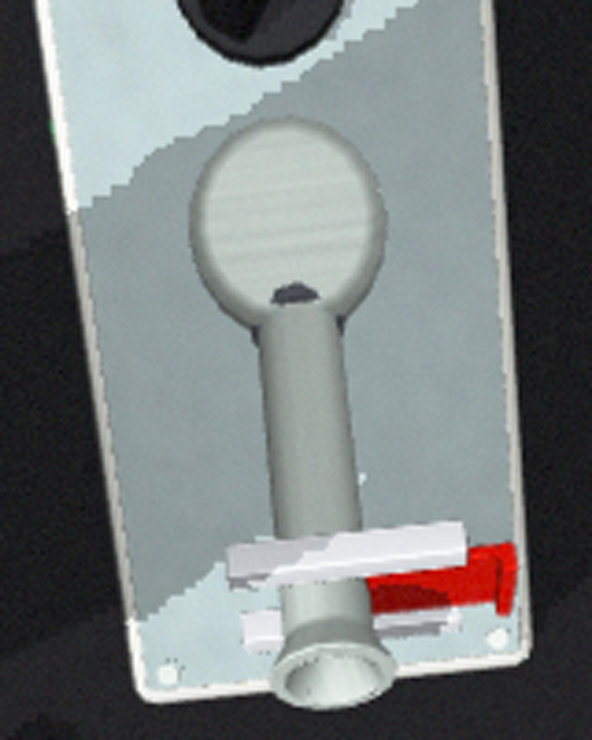

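View pics/w5d.png

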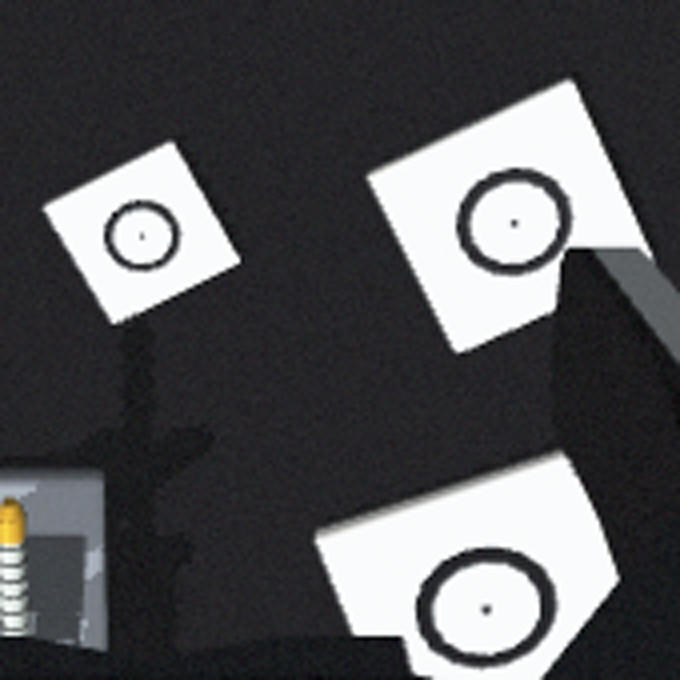

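Run:
```python
from h import *
C=wcam('w5b.png')
c=lambda x,y:(230+(x+.5)/3.7-.5,(y+.5)/3.7-.5)
m=atz(C,*c(335,672),130);d=atz(C,*c(288,220),78);print(m,d,np.arctan2(m[0]-d[0],d[1]-m[1]),np.hypot(*(m-d)[:2]))
k=np.array([514.5,374]);print(np.arctan2(m[0]-k[0],k[1]-m[1]),np.hypot(*(m[:2]-k)))
# side edges
for a,b in(((40,10),(135,690)),((485,10),(528,650))):
    A=atz(C,*c(*a),62);B=atz(C,*c(*b),62);print(A,B,np.arctan2(B[0]-A[0],A[1]-B[1]))
```

```text
[523.41931388 202.57520928 130.        ] [516.57868355 312.01087449  78.        ] 0.06242701340269638 109.6492546421813
0.05198360277598013 171.65667197175708
[455.42591808 367.13040382  62.        ] [464.78079506 193.29681469  62.        ] 0.05376326809758952
[569.34129594 361.8746843   62.        ] [579.96781328 199.59641581  62.        ] 0.06538994622082255
```

Emit:
arm_command(
  series=[
    [1,-0.5,-1,0,0,0,0.5],
    [1,-0.5,-2.6,-1,0,0,0],
    [1,-0.5,-2.6,-1,0,0,0],
    [1,-0.5,-2.6,-1,0,0,0],
    [1,-0.5,-2.6,-1,0,0,0],
    [1,-0.5,-2.6,-1,0,0,0],
    [1,-0.5,-2.6,-1.2,0,0,0],
    [1,-0.5,-2.6,-1.2,0,0,0],
    [1,-0.5,-2.6,-1.2,0,0,0],
    [1,-0.5,-2.6,-1.2,0,0,0],
    [1,-0.5,-2.6,-1.2,0,0,0],
    [1,-0.5,-2.6,-1.2,0,0,0],
    [1,0,-2,-1.2,0,0,0],
    [1,0,-1.2,-1,0,0,0],
    [1,0,-0.8,-0.5,0,0,0],
    [1,0,0,0,0,0,0],
  ],
)

```text
clock: 11.58
eef_pos: [461.0, -172.0, 136.3]
tool_rot: [-1.746, 1.569, 2.93]
force: [-0.3, 0.1, -0.3]
width: 85.4
```

Run:
```python
from h import *
st(); im,_=wshot('w6.png'); st()
```

```text
t 11.58 tcp [ 461.  -172.   136.3] x [-0.002  0.    -1.   ] y [ 0.999 -0.037 -0.002] F [-0.3  0.1 -0.3] T [ 0.03 -0.04 -0.01] w 85.4 q [ 0.48  0.56 -0.25  2.04  0.25  0.57  0.01]
t 11.63 tcp [ 461.6 -170.7  137. ] x [-0.001  0.001 -1.   ] y [ 0.999 -0.036 -0.001] F [-0.4  0.4  1.1] T [ 0.02  0.03 -0.  ] w 85.4 q [ 0.47  0.56 -0.26  2.04  0.25  0.57  0.01]
```

View pics/w6.png

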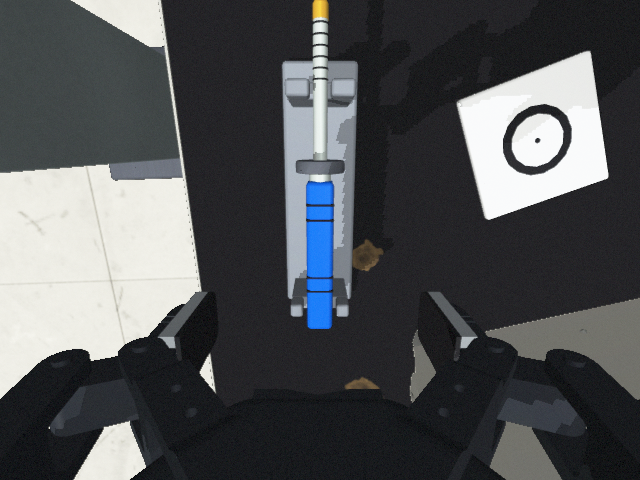

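Run:
```python
from h import *
C=wcam('w6.png')
e=atz(C,319.5,327,65);t=atz(C,320.3,181,65);print(e,t,np.linalg.norm(e-t),(e*45+t*60)/105)
print(atz(C,320.5,15,58))
```

```text
[ 457.98953614 -228.38533208   65.        ] [ 462.19928363 -125.73984469   65.        ] 102.73177723949308 [ 460.39510614 -169.73076786   65.        ]
[465.67748784 -32.0004591   58.        ]
```

Emit:
arm_command(
  series=[
    [1,0,0.1,-1,0,0,0],
    [1,0,0,-2,0,0,0],
    [1,0,0,-2,0,0,0],
    [1,0,0,-2,0,0,0],
    [1,0,0,-1.4,0,0,0],
    [1,0,0,-0.9,0,0,0],
    [1,0,0,-0.6,0,0,0],
    [1,0,0,0,0,0,0],
    [0,0,0,0,0,0,0],
    [0,0,0,0,0,0,0],
    [0,0,0,0,0,0,0],
    [0,0,0,0,0,0,0],
    [0,0,0,0,0,0,0],
    [0,0,0,0,0,0,0],
    [0,0,0,0,0,0,0],
    [0,0,0,0,0,0,0],
    [0,0,0,0,0,0,0],
    [0,0,0,0,0,0,0],
  ],
)

```text
clock: 13.13
eef_pos: [461.9, -170.4, 38.8]
tool_rot: [1.156, 1.57, -0.451]
force: [-0.6, -0.7, 6.0]
width: 17.1
```

Run:
```python
from h import *
st(); im,_=wshot('w7.png'); st()
```

```text
t 13.13 tcp [ 461.9 -170.4   38.8] x [ 0.001 -0.    -1.   ] y [ 0.999 -0.036  0.001] F [-0.6 -0.7  6. ] T [ 0.08  0.13 -0.09] w 17.1 q [ 0.4   0.73 -0.16  2.09  0.33  0.34 -0.06]
t 13.18 tcp [ 461.9 -170.4   38.8] x [ 0.001 -0.    -1.   ] y [ 0.999 -0.036  0.001] F [-0.7  0.3  5.6] T [ 0.02  0.16 -0.07] w 17.0 q [ 0.4   0.73 -0.16  2.09  0.33  0.34 -0.06]
```

View pics/w7.png

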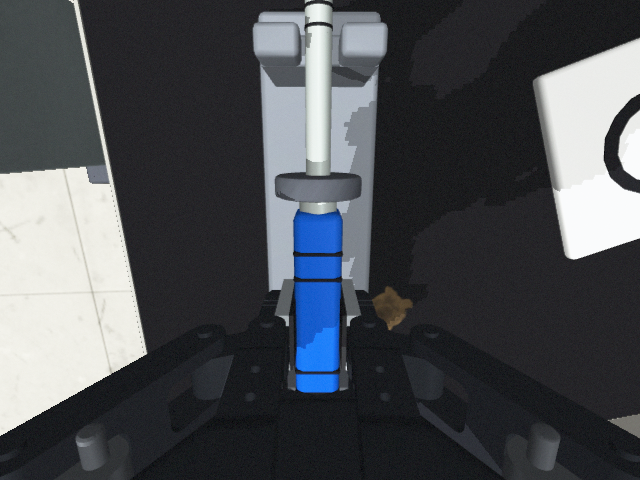

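Emit:
arm_command(
  series=[
    [0,0,0,0.5,0,0,0],
    [0,0,0,1,0,0,0],
    [0,0,0,1.5,0,0,0],
    [0,0,0,2,0,0,0],
    [0,0,0,2.5,0,0,0],
    [0,0,0,2.5,0,0,0],
    [0,0,0,2.5,0,0,0],
    [0,0,0,2.5,0,0,0.5],
    [0,0.5,1,2,0,0,1],
    [0,0.8,2,1,0,0,1],
    [0,0.8,2.2,0.7,0,0,1],
    [0,0.8,2.2,0,0,0,1],
    [0,0.8,2.2,0,0,0,1],
    [0,0.8,2.2,0,0,0,0],
    [0,0.8,2.2,0,0,0,0],
    [0,0.8,2.2,0,0,0,0],
    [0,0.8,2.0,0,0,0,0],
    [0,0.3,1.2,0,0,0,0],
    [0,0,0.5,0,0,0,0],
    [0,0,0,0,0,0,0],
  ],
)

```text
clock: 14.85
eef_pos: [533.0, 29.7, 225.5]
tool_rot: [-1.831, 1.57, 2.943]
force: [-0.1, -0.5, -0.3]
width: 17.0
```

Emit:
arm_command(
  series=[
    [0,0,0,0,-1.75,-0.1,0],
    [0,0,0,0,-3.5,-0.2,0],
    [0,0,0,0,-3.5,-0.2,0],
    [0,0,0,0,-3.5,-0.2,0],
    [0,0,0,0,-3.5,-0.2,0],
    [0,0,0,0,-3.5,-0.2,0],
    [0,0,0,0,-3.5,-0.2,0],
    [0,0,0,0,-3.5,-0.2,0],
    [0,0,0,0,-3.5,-0.2,0],
    [0,0,0,0,-3.5,-0.2,0],
    [0,0,0,0,-1.75,-0.1,0],
    [0,0,0,0,0,0,0],
    [0,0,0,0,0,0,0],
  ],
)

```text
clock: 15.93
eef_pos: [533.4, 27.8, 225.3]
tool_rot: [-0.005, 0.959, -1.516]
force: [0.8, -0.1, -1.1]
width: 16.8
```

Run:
```python
from h import *
s=st(); im,_=wshot('w8.png'); 
cv2.imwrite('pics/s8.png',ctrl.get_image('scene'));cv2.imwrite('pics/t8.png',ctrl.get_image('top'));st()
```

```text
t 15.93 tcp [533.4  27.8 225.3] x [ 0.032 -0.573 -0.819] y [ 0.998  0.059 -0.003] F [ 0.8 -0.1 -1.1] T [ 0.63  0.07 -0.08] w 16.8 q [-0.41  0.6  -0.08  1.81  0.67  1.12 -0.84]
t 16.08 tcp [533.7  27.3 225.9] x [ 0.032 -0.573 -0.819] y [ 0.998  0.057 -0.001] F [ 0.6 -0.3 -0.4] T [ 0.69  0.01 -0.01] w 16.9 q [-0.41  0.6  -0.08  1.81  0.67  1.12 -0.85]
```

View pics/w8.png

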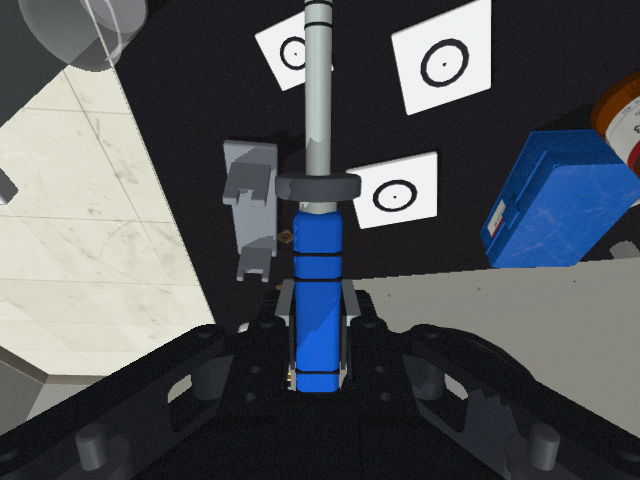

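View pics/s8.png

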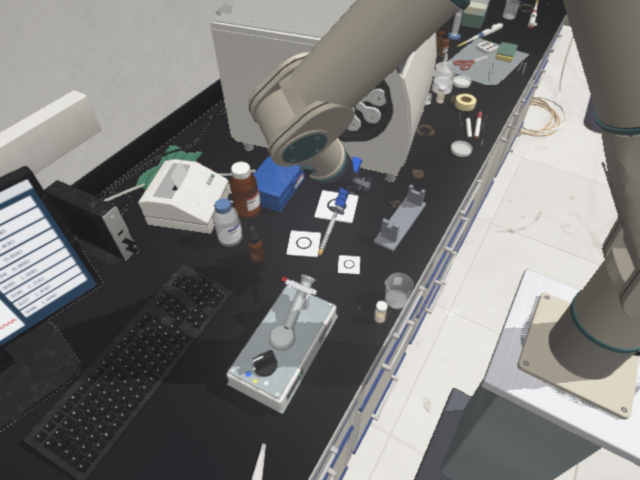

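View pics/t8.png

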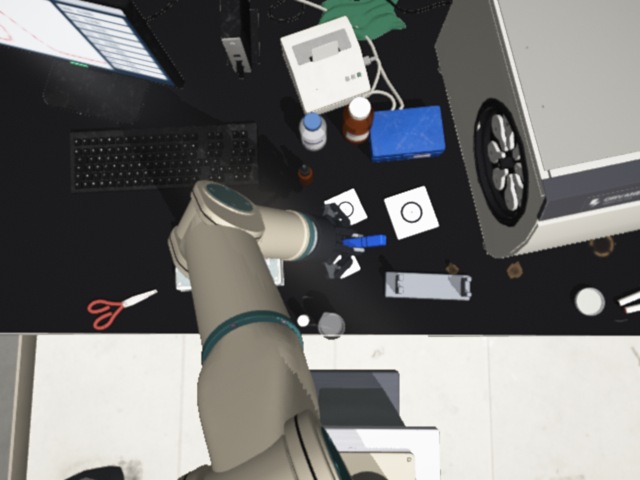

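```bash
cat > ov.py <<'E'
import sys
from h import *
def overlay(img,camn,s,out,box,k,mouth=(524.5,201.5,130),yaw=.06,C=None):
    R=Rn.from_euler('xyz',s['tool_rot']).as_matrix();p=s['eef_pos']
    u=-R[:,2]; o=p-17.2*R[:,0]
    C=C or cam(camn);x,y,w,h=box;im=cv2.resize(img[y:y+h,x:x+w],None,fx=k,fy=k,interpolation=cv2.INTER_CUBIC)
    def dot(P,c):
        q=proj(C,P);cv2.circle(im,(int((q[0]-x+.5)*k),int((q[1]-y+.5)*k)),2,c,-1)
    for a in (-60,45,58,100,150): dot(o+a*u,(0,255,255))
    a=np.radians(35);Y=np.array([-np.sin(yaw),np.cos(yaw),0]);X=np.array([np.cos(yaw),np.sin(yaw),0]);ax=-Y*np.cos(a)+np.array([0,0,np.sin(a)]);N=np.cross(ax,X)
    for t in np.linspace(0,6.28,20): dot(np.array(mouth)+15.5*(np.cos(t)*X+np.sin(t)*N),(0,0,255))
    for d in (0,-50,-100): dot(np.array(mouth)+d*ax,(0,255,0))
    cv2.imwrite('pics/'+out,im)
    tip=o+150*u;v=np.array(mouth)-tip
    print('tip',np.round(tip,1),'u',np.round(u,3),'-ax',np.round(-ax,3),'axial gap',round(v@-ax,1),'lat x',round(v@X,1),'lat n',round(v@N,1))
E
python3 - <<'E'
from ov import *
s=ctrl.read_state(); im=cv2.imread('pics/s8.png'); overlay(im,'scene',s,'os8.png',(240,170,130,150),4.5)
E
```

```text
tip [526.1 159.7 153.9] u [-0.047  0.817 -0.574] -ax [-0.049  0.818 -0.574] axial gap 47.9 lat x 1.0 lat n 4.4
```

View pics/os8.png

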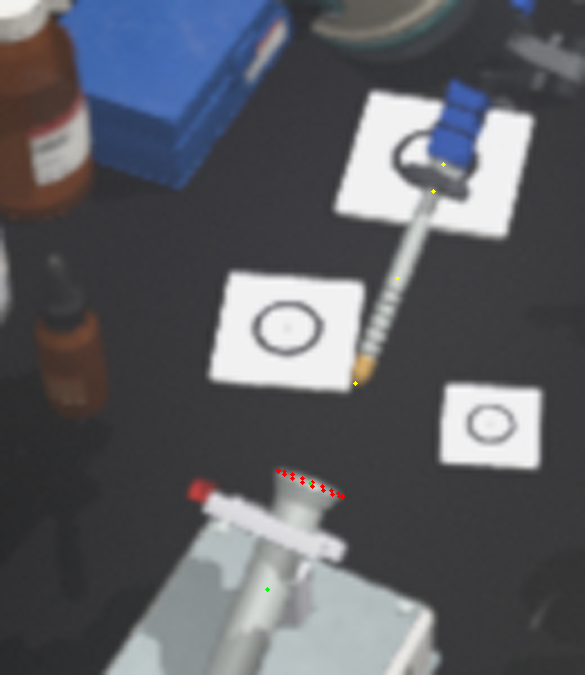

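Emit:
arm_command(
  series=[
    [0,0.2,0.3,0.3,0,0,0],
    [0,0,0.8,-0.5,0,0,0],
    [0,-0.1,0.8,-0.6,0,0,0],
    [0,0,0.7,-0.5,0,0,0],
    [0,0,0.4,-0.2,0,0,0],
    [0,0,0,0,0,0,0],
    [0,0,0,0,0,0,0],
  ],
)

```text
clock: 16.67
eef_pos: [534.5, 59.2, 210.0]
tool_rot: [-0.004, 0.958, -1.514]
force: [-0.6, -0.2, -0.7]
width: 16.7
```

Run:
```python
from ov import *
s=st(); im=ctrl.get_image('scene');cv2.imwrite('pics/s9.png',im); overlay(im,'scene',s,'os9.png',(270,220,80,80),7.5)
im=ctrl.get_image('top');cv2.imwrite('pics/t9.png',im);overlay(im,'top',s,'ot9.png',(220,210,130,90),6)
```

```text
t 16.67 tcp [534.5  59.2 210. ] x [ 0.033 -0.574 -0.818] y [ 0.998  0.061 -0.003] F [-0.6 -0.2 -0.7] T [0.69 0.06 0.04] w 16.7 q [-0.45  0.64 -0.09  1.79  0.66  1.13 -0.89]
tip [526.3 191.5 137.8] u [-0.051  0.817 -0.575] -ax [-0.049  0.818 -0.574] axial gap 12.7 lat x -1.2 lat n -0.6
tip [526.3 191.5 137.8] u [-0.051  0.817 -0.575] -ax [-0.049  0.818 -0.574] axial gap 12.7 lat x -1.2 lat n -0.6
```

View pics/os9.png

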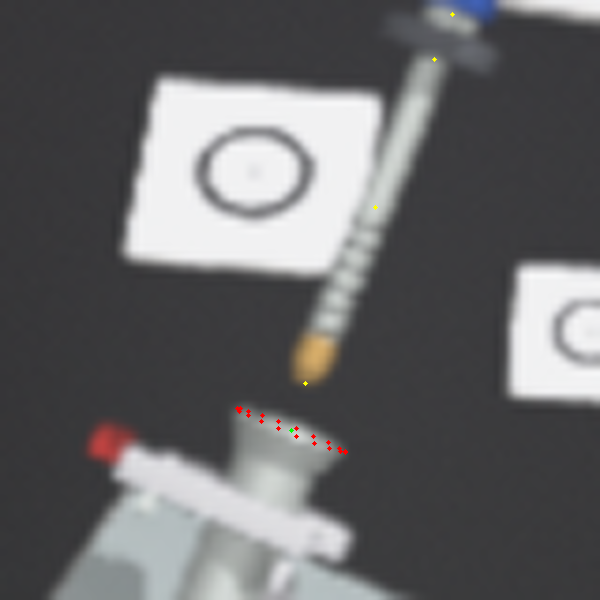

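View pics/ot9.png

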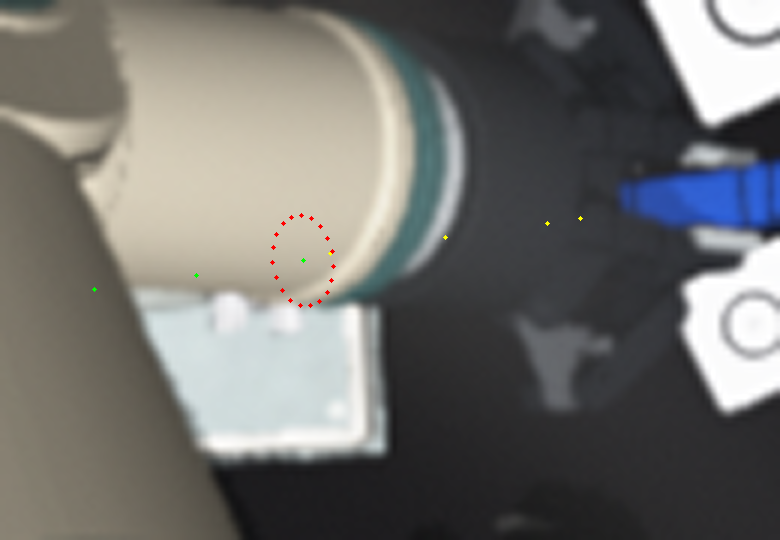

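Emit:
arm_command(
  series=[
    [0,-0.025,0.41,-0.29,0,0,0],
    [0,-0.025,0.41,-0.29,0,0,0],
    [0,-0.025,0.41,-0.29,0,0,0],
    [0,-0.025,0.41,-0.29,0,0,0],
    [0,-0.025,0.41,-0.29,0,0,0],
    [0,0,0,0,0,0,0],
    [0,0,0,0,0,0,0],
  ],
)

```text
clock: 17.35
eef_pos: [533.3, 79.6, 195.5]
tool_rot: [-0.004, 0.959, -1.514]
force: [0.5, -0.4, -0.9]
width: 16.9
```

Run:
```python
from ov import *
s=st(); im=ctrl.get_image('scene'); overlay(im,'scene',s,'os10.png',(270,220,80,80),7.5)
```

```text
t 17.35 tcp [533.3  79.6 195.5] x [ 0.033 -0.574 -0.818] y [ 0.998  0.06  -0.002] F [ 0.5 -0.4 -0.9] T [ 0.69 -0.    0.02] w 16.9 q [-0.48  0.67 -0.09  1.78  0.65  1.13 -0.92]
tip [525.1 212.  123.4] u [-0.051  0.817 -0.575] -ax [-0.049  0.818 -0.574] axial gap -12.4 lat x -1.2 lat n -0.6
```

View pics/os10.png

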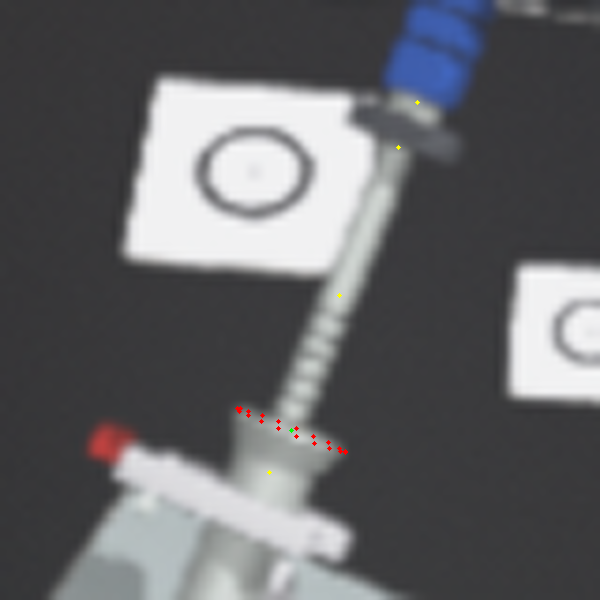

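Emit:
arm_command(
  series=[
    [0,-0.025,0.41,-0.29,0,0,0],
    [0,-0.025,0.41,-0.29,0,0,0],
    [0,-0.025,0.41,-0.29,0,0,0],
    [0,-0.025,0.41,-0.29,0,0,0],
    [0,0,0,0,0,0,0],
  ],
)

```text
clock: 17.82
eef_pos: [532.1, 97.2, 183.3]
tool_rot: [-0.005, 0.96, -1.513]
force: [-1.0, -0.4, -1.3]
width: 16.9
```

Run:
```python
from ov import *
s=st()
```

```text
t 17.82 tcp [532.1  97.2 183.3] x [ 0.033 -0.573 -0.819] y [ 0.998  0.061 -0.003] F [-1.  -0.4 -1.3] T [ 0.7   0.06 -0.02] w 16.9 q [-0.51  0.69 -0.1   1.76  0.65  1.13 -0.95]
```

Emit:
arm_command(
  series=[
    [0,-0.025,0.41,-0.29,0,0,0],
    [0,-0.025,0.41,-0.29,0,0,0],
    [0,-0.025,0.41,-0.29,0,0,0],
    [0,-0.025,0.41,-0.29,0,0,0],
    [0,-0.025,0.41,-0.29,0,0,0],
    [0,-0.025,0.41,-0.29,0,0,0],
    [0,-0.025,0.41,-0.29,0,0,0],
    [0,-0.025,0.41,-0.29,0,0,0],
    [0,0,0,0,0,0,0],
  ],
)

```text
clock: 18.57
eef_pos: [530.1, 129.8, 160.2]
tool_rot: [-0.004, 0.96, -1.513]
force: [-0.5, 0.8, -1.6]
width: 17.2
```

Run:
```python
from ov import *
s=st(); im=ctrl.get_image('scene'); overlay(im,'scene',s,'os11.png',(260,220,100,100),6)
```

```text
t 18.57 tcp [530.1 129.8 160.2] x [ 0.033 -0.573 -0.819] y [ 0.998  0.061 -0.003] F [-0.5  0.8 -1.6] T [0.74 0.04 0.02] w 17.2 q [-0.55  0.74 -0.1   1.73  0.64  1.13 -0.99]
tip [521.8 262.2  88.2] u [-0.051  0.817 -0.574] -ax [-0.049  0.818 -0.574] axial gap -73.8 lat x -0.9 lat n -0.6
```

View pics/os11.png

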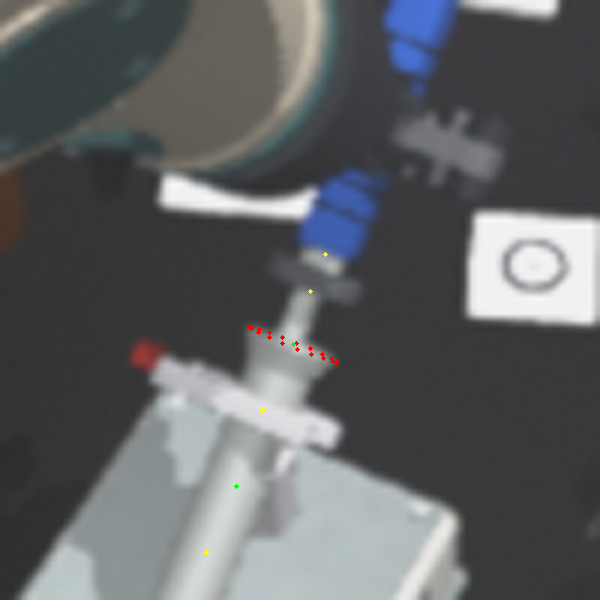

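Emit:
arm_command(
  series=[
    [0,-0.025,0.41,-0.29,0,0,0],
    [0,-0.025,0.41,-0.29,0,0,0],
    [0,-0.01,0.25,-0.17,0,0,0],
    [0,-0.01,0.16,-0.11,0,0,0],
    [0,0,0,0,0,0,0],
  ],
)

```text
clock: 19.03
eef_pos: [529.5, 141.4, 152.0]
tool_rot: [-0.004, 0.959, -1.514]
force: [0.3, -1.0, -0.3]
width: 17.2
```

Emit:
arm_command(
  series=[
    [0,-0.01,0.12,-0.08,0,0,0],
    [0,-0.005,0.08,-0.06,0,0,0],
    [0,0,0,0,0,0,0],
  ],
)

```text
clock: 19.28
eef_pos: [529.5, 142.9, 151.0]
tool_rot: [-0.003, 0.959, -1.514]
force: [0.8, 0.3, -0.5]
width: 16.9
```

Run:
```python
from ov import *
s=st(); im=ctrl.get_image('scene'); overlay(im,'scene',s,'os12.png',(260,220,100,100),6)
```

```text
t 19.28 tcp [529.5 142.9 151. ] x [ 0.033 -0.573 -0.819] y [ 0.998  0.06  -0.002] F [ 0.8  0.3 -0.5] T [0.75 0.02 0.02] w 16.9 q [-0.57  0.77 -0.1   1.72  0.63  1.14 -1.01]
tip [521.5 275.3  78.9] u [-0.05   0.817 -0.574] -ax [-0.049  0.818 -0.574] axial gap -89.8 lat x -1.4 lat n -0.5
```

View pics/os12.png

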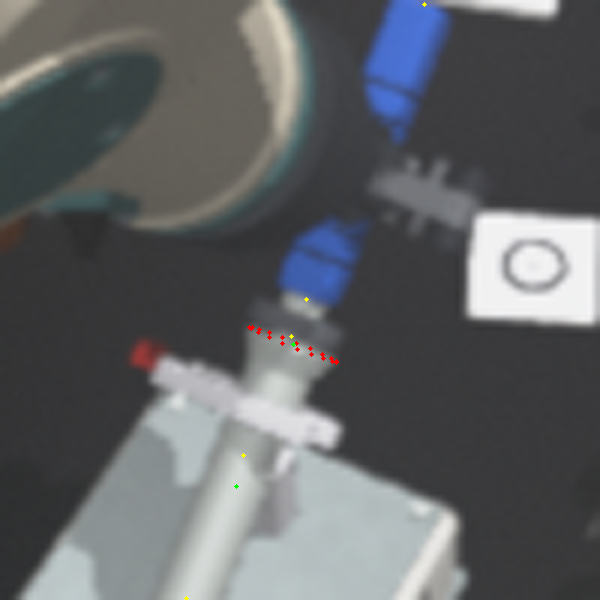

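Nearly touching (collar within a few mm of the rim). Creep until contact.

Emit:
arm_command(
  series=[
    [0,-0.005,0.12,-0.08,0,0,0],
    [0,-0.005,0.08,-0.06,0,0,0],
    [0,0,0,0,0,0,0],
  ],
)

```text
clock: 19.58
eef_pos: [529.5, 144.7, 149.6]
tool_rot: [-0.003, 0.959, -1.514]
force: [0.0, 0.2, -0.4]
width: 16.9
```

Emit:
arm_command(
  series=[
    [0,-0.005,0.12,-0.08,0,0,0],
    [0,-0.005,0.08,-0.06,0,0,0],
    [0,0,0,0,0,0,0],
  ],
)

```text
clock: 19.83
eef_pos: [529.5, 144.6, 149.4]
tool_rot: [-0.003, 0.954, -1.515]
force: [-0.2, -4.0, 7.1]
width: 16.9
```

Emit:
arm_command(
  series=[
    [0,-0.01,0.16,-0.11,0,0,0],
    [0,0,0,0,0,0,0],
    [0,0,0,0,0,0,0],
  ],
)

```text
clock: 20.08
eef_pos: [529.5, 144.5, 149.3]
tool_rot: [-0.003, 0.951, -1.516]
force: [-0.1, -6.8, 10.4]
width: 17.1
```

Run:
```python
from ov import *
s=st(); im=ctrl.get_image('scene'); overlay(im,'scene',s,'os13.png',(260,220,100,100),6);wshot('w13.png')
```

```text
t 20.08 tcp [529.5 144.5 149.3] x [ 0.032 -0.58  -0.814] y [ 0.998  0.057 -0.002] F [-0.1 -6.8 10.4] T [-1.24  0.25 -0.04] w 17.1 q [-0.57  0.77 -0.1   1.71  0.63  1.14 -1.02]
tip [521.9 276.4  76.3] u [-0.047  0.813 -0.581] -ax [-0.049  0.818 -0.574] axial gap -92.2 lat x -1.9 lat n 1.0
```

View pics/os13.png

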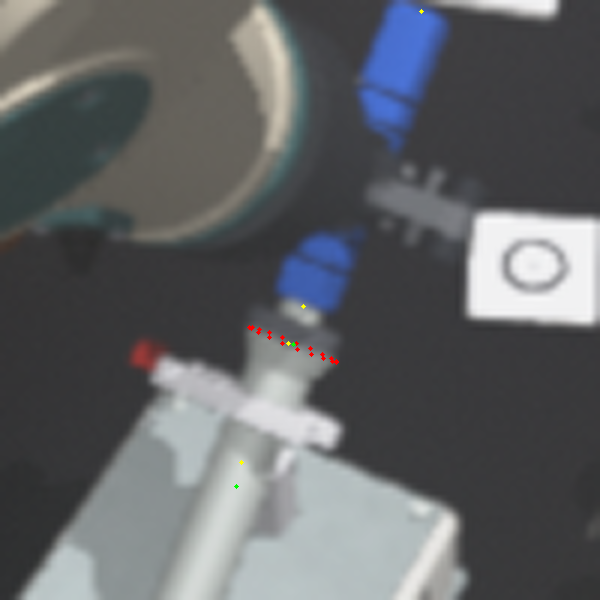

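View pics/w13.png

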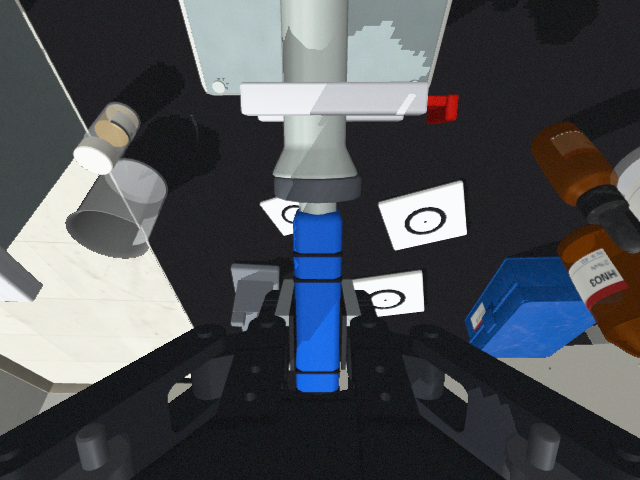

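Emit:
arm_command(
  series=[
    [0,0.02,-0.33,0.23,0,0,0],
    [0,0.025,-0.41,0.29,0,0,0],
    [0,0.04,-0.66,0.46,0,0,0],
    [0,0.04,-0.66,0.46,0,0,0],
    [0,0.04,-0.66,0.46,0,0,0],
    [0,0.04,-0.66,0.46,0,0,0],
    [0,0.04,-0.66,0.46,0,0,0],
    [0,0.04,-0.66,0.46,0,0,0],
    [0,0.04,-0.66,0.46,0,0,0],
    [0,0.04,-0.66,0.46,0,0,0],
    [0,0.04,-0.66,0.46,0,0,0],
    [0,0.04,-0.66,0.46,0,0,0],
    [0,0.04,-0.66,0.46,0,0,0],
    [0,0.04,-0.66,0.46,0,0,0],
    [0,0.04,-0.66,0.46,0,0,0],
    [0,0.04,-0.66,0.46,0,0,0],
    [0,0.04,-0.66,0.46,0,0,0],
    [0,0.04,-0.66,0.46,0,0,0],
    [0,0.02,-0.33,0.23,0,0,0],
    [0,0,0,0,0,0,0],
  ],
)

```text
clock: 21.85
eef_pos: [536.4, 30.9, 229.0]
tool_rot: [-0.001, 0.959, -1.514]
force: [0.1, -0.6, -1.2]
width: 17.0
```

Run:
```python
from ov import *
s=st(); im=ctrl.get_image('scene');cv2.imwrite('pics/s14.png',im); overlay(im,'scene',s,'os14.png',(240,170,130,150),4.5);wshot('w14.png')
```

```text
t 21.85 tcp [536.4  30.9 229. ] x [ 0.033 -0.574 -0.818] y [ 0.998  0.058 -0.001] F [ 0.1 -0.6 -1.2] T [ 0.72  0.08 -0.04] w 17.0 q [-0.41  0.6  -0.08  1.8   0.67  1.13 -0.84]
tip [528.7 163.3 156.9] u [-0.048  0.817 -0.575] -ax [-0.049  0.818 -0.574] axial gap 46.8 lat x -1.9 lat n 0.0
```

View pics/os14.png

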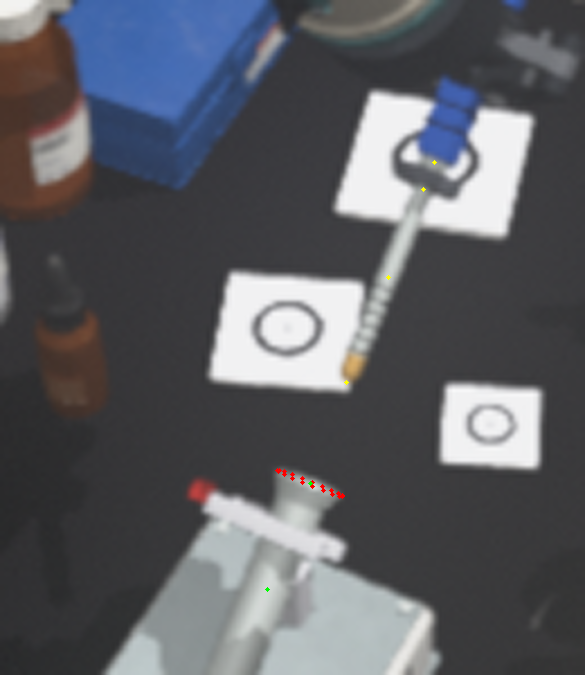

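View pics/w14.png

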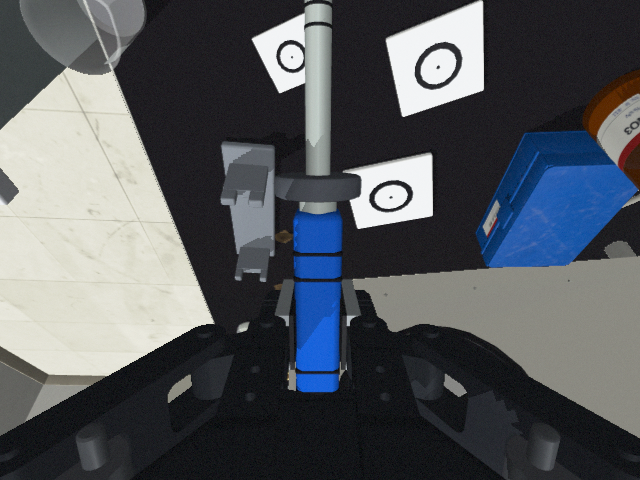

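Emit:
arm_command(
  series=[
    [0,0.3,-0.4,0.5,1.75,0.1,0],
    [0,0.8,-1,0.5,3.5,0.2,0],
    [0,1,-1.3,0,3.5,0.2,0],
    [0,1,-1.3,0,3.5,0.2,0],
    [0,1,-1.3,0,3.5,0.2,0],
    [0,1,-1.3,0,3.5,0.2,0],
    [0,1,-1.3,0,3.5,0.2,0],
    [0,1,-1.3,0,3.5,0.2,0],
    [0,1,-1.3,0,3.5,0.2,0],
    [0,1,-1.3,0,3.5,0.2,0],
    [0,1,-1.1,0,1.8,0.1,0],
    [0,0.6,-0.5,0,0,0,0],
    [0,0.3,-0.2,0,0,0,0],
    [0,0,0,-1,0,0,0],
    [0,0,0,-1.5,0,0,0],
    [0,0,0,-2,0,0,0],
    [0,0,0,-2,0,0,0],
    [0,0,0,-1.5,0,0,0],
    [0,0,0,-0.5,0,0,0],
    [0,0,0,0,0,0,0],
  ],
)

```text
clock: 23.62
eef_pos: [644.7, -101.1, 151.3]
tool_rot: [-2.076, 1.566, 2.7]
force: [0.2, 0.2, -0.4]
width: 16.6
```

Run:
```python
from ov import *
s=st(); im=ctrl.get_image('scene');overlay(im,'scene',s,'os15.png',(240,150,150,150),4);im=ctrl.get_image('top');overlay(im,'top',s,'ot15.png',(300,170,150,110),5); wshot('w15.png')
```

```text
t 23.62 tcp [ 644.7 -101.1  151.3] x [-0.004  0.002 -1.   ] y [ 0.998  0.064 -0.004] F [ 0.2  0.2 -0.4] T [ 0.04 -0.02  0.04] w 16.6 q [ 0.28  0.74 -0.3   1.58  0.26  0.87 -0.04]
tip [635.2  48.5 168.8] u [-0.064  0.998  0.002] -ax [-0.049  0.818 -0.574] axial gap 152.8 lat x -101.3 lat n 59.6
tip [635.2  48.5 168.8] u [-0.064  0.998  0.002] -ax [-0.049  0.818 -0.574] axial gap 152.8 lat x -101.3 lat n 59.6
```

View pics/os15.png

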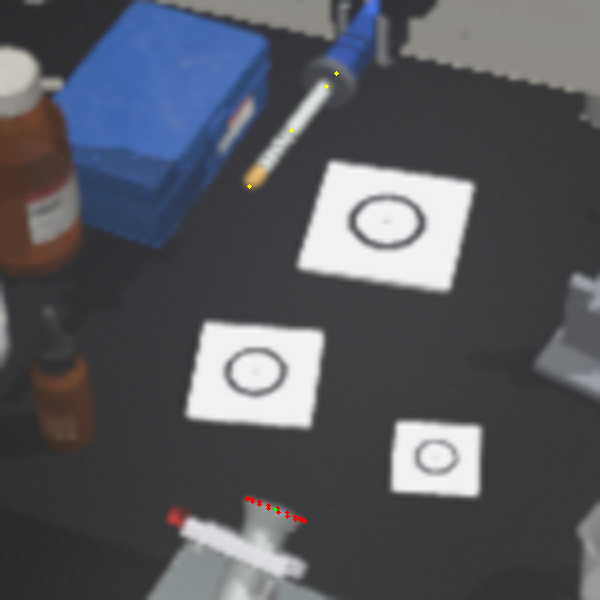

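View pics/ot15.png

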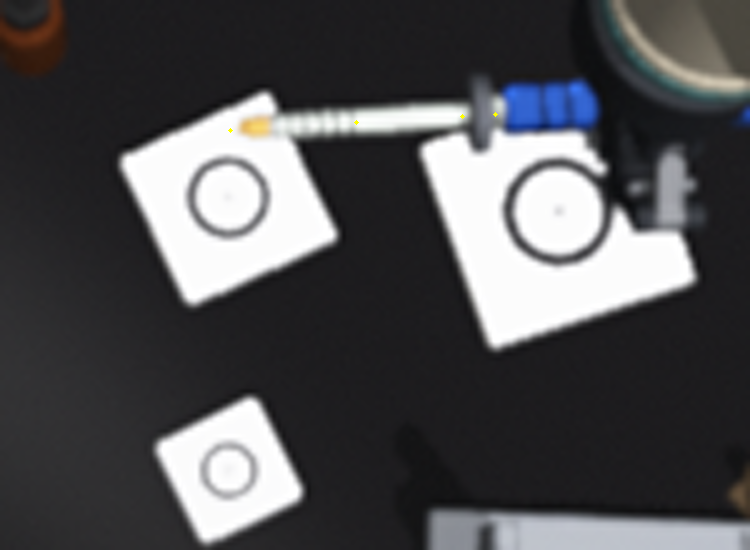

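View pics/w15.png

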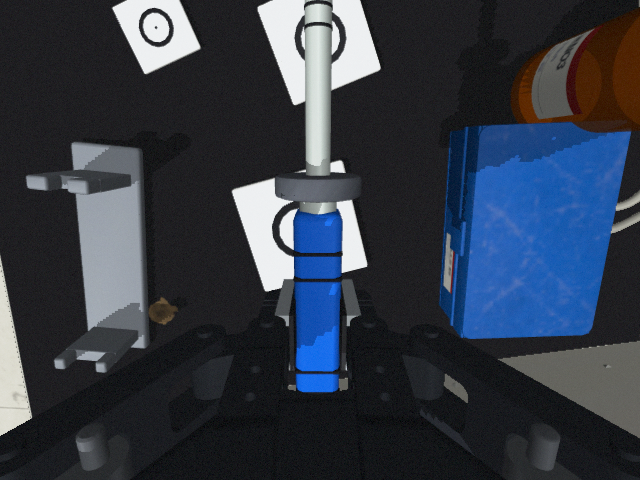

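Emit:
arm_command(
  series=[
    [0,0.1,0,-0.8,0,0,0],
    [0,0.15,-0.1,-1.5,0,0,0],
    [0,0.1,-0.1,-2,0,0,0],
    [0,0,0,-2,0,0,0],
    [0,0,0,-2,0,0,0],
    [0,0,0,-1.5,0,0,0],
    [0,0,0,-1,0,0,0],
    [0,0,0,-0.6,0,0,0],
    [0,0,0,-0.4,0,0,0],
    [0,0,0,0,0,0,0],
    [0,0,0,0,0,0,0],
  ],
)

```text
clock: 24.68
eef_pos: [650.4, -105.9, 35.9]
tool_rot: [2.067, 1.569, 0.557]
force: [0.8, -1.2, -0.2]
width: 17.2
```

Run:
```python
from ov import *
s=st(); im=ctrl.get_image('scene');cv2.imwrite('pics/s16.png',im);overlay(im,'scene',s,'os16.png',(240,170,150,150),4);im=ctrl.get_image('top');cv2.imwrite('pics/t16.png',im);overlay(im,'top',s,'ot16.png',(300,170,150,110),5); wshot('w16.png')
```

```text
t 24.68 tcp [ 650.4 -105.9   35.9] x [ 0.001  0.001 -1.   ] y [0.998 0.06  0.001] F [ 0.8 -1.2 -0.2] T [ 0.02 -0.03 -0.01] w 17.2 q [ 0.26  0.89 -0.25  1.62  0.31  0.67 -0.08]
tip [641.3  43.8  53.2] u [-0.06   0.998  0.001] -ax [-0.049  0.818 -0.574] axial gap 90.7 lat x -107.2 lat n 157.2
tip [641.3  43.8  53.2] u [-0.06   0.998  0.001] -ax [-0.049  0.818 -0.574] axial gap 90.7 lat x -107.2 lat n 157.2
```

View pics/os16.png

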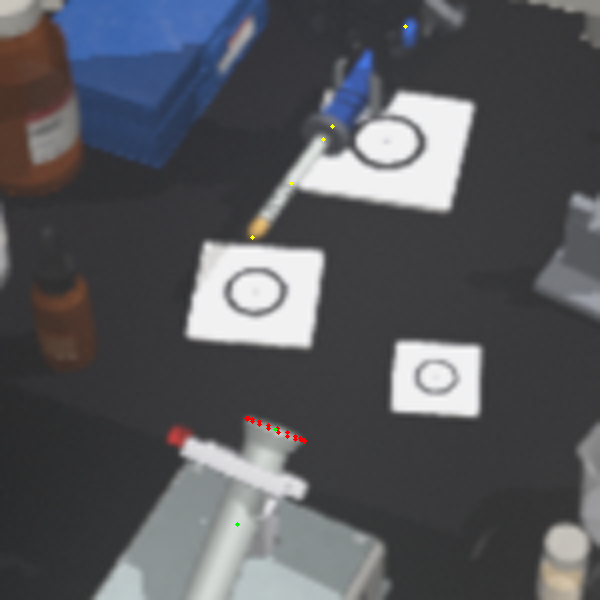

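View pics/ot16.png

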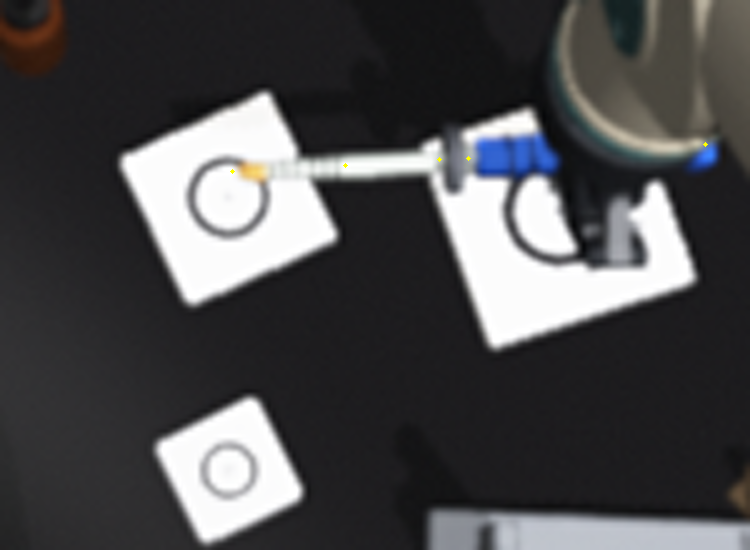

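Run:
```python
from ov import *
T=cam('top');S=cam('scene')
t=lambda x,y:(300+(x+.5)/5-.5,170+(y+.5)/5-.5)
s=lambda x,y:(240+(x+.5)/4-.5,170+(y+.5)/4-.5)
for z in (50,54): print('top',atz(T,*t(241,171),z)[:2]-atz(T,*t(228,197),6)[:2],'scene',atz(S,*s(255,235),z)[:2]-atz(S,*s(256,291),6)[:2])
print(atz(T,*t(228,197),6),atz(S,*s(256,291),6))
print(tri(T,t(241,171),S,s(255,235)))
for n in('t16','s16'):
    im=cv2.imread(f'pics/{n}.png'); 
    if n=='t16': crop(im,320,185,60,50,12,'t16c.png')
    else: crop(im,280,210,60,50,12,'s16c.png')
```

```text
top [ 3.56034724 -4.32385495] scene [ 2.82288376 -6.3334176 ]
top [ 2.77196511 -4.16632106] scene [ 0.79450723 -3.39244534]
[638.6348707   44.01302757   6.        ] [639.32720523  45.4410864    6.        ]
(array([641.92887661,  39.66264452,  50.70212946]), np.float64(0.2741947410412614))
```

View pics/t16c.png

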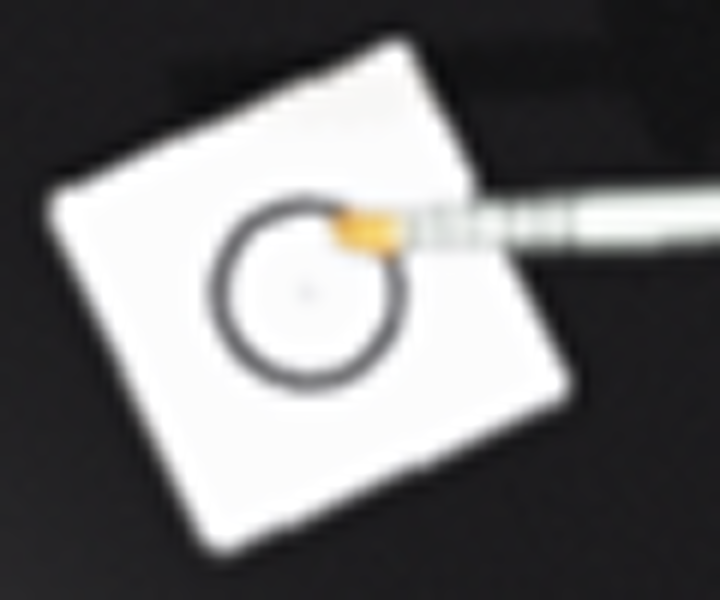

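View pics/s16c.png

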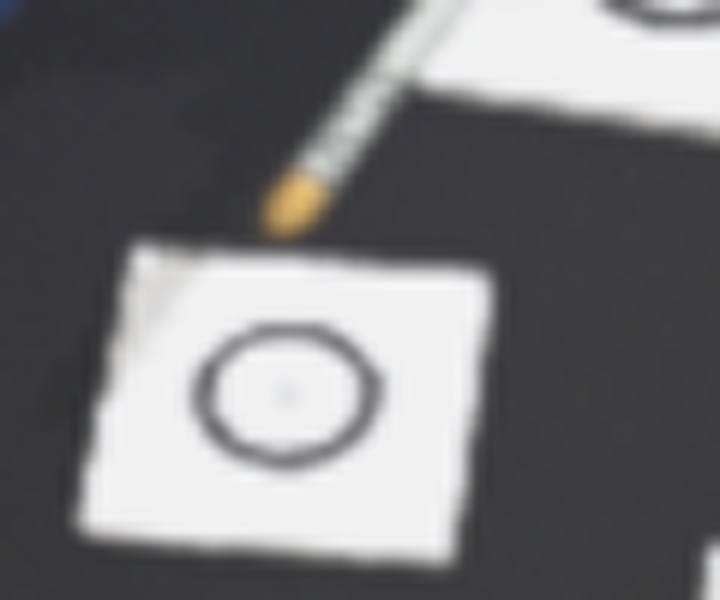

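Emit:
arm_command(
  series=[
    [0,-0.1,0.2,-0.4,0,0,0],
    [0,-0.1,0.2,-0.4,0,0,0],
    [0,-0.1,0,-0.2,0,0,0],
    [0,0,0,0,0,0,0],
    [0,0,0,0,0,0,0],
    [0,0,0,0,0,0,0],
    [0,0,0,0,0,0,0],
    [0,0,0,0,0,0,0],
  ],
)

```text
clock: 25.5
eef_pos: [646.9, -102.0, 25.4]
tool_rot: [2.724, 1.57, 1.213]
force: [-0.0, 0.5, -0.5]
width: 17.0
```

Run:
```python
from ov import *
s=st(); im=ctrl.get_image('scene');cv2.imwrite('pics/s17.png',im);crop(im,280,210,60,50,12,'s17c.png');crop(im,220,265,130,150,4,'sm17.png')
im=ctrl.get_image('top');cv2.imwrite('pics/t17.png',im);crop(im,320,185,60,50,12,'t17c.png'); wshot('w17.png');s=st();print(s['qd'].round(3))
```

```text
t 25.5 tcp [ 646.9 -102.    25.4] x [ 0.     0.001 -1.   ] y [0.998 0.06  0.   ] F [-0.   0.5 -0.5] T [ 0.01 -0.01 -0.  ] w 17.0 q [ 0.25  0.9  -0.24  1.63  0.31  0.64 -0.09]
t 25.65 tcp [ 646.8 -101.9   25.3] x [ 0.     0.001 -1.   ] y [0.998 0.06  0.   ] F [-1.   0.6  0.1] T [-0.04 -0.02  0.02] w 17.2 q [ 0.25  0.9  -0.24  1.63  0.31  0.64 -0.09]
[-0.001  0.     0.001  0.001  0.001  0.001  0.001]
```

View pics/t17c.png

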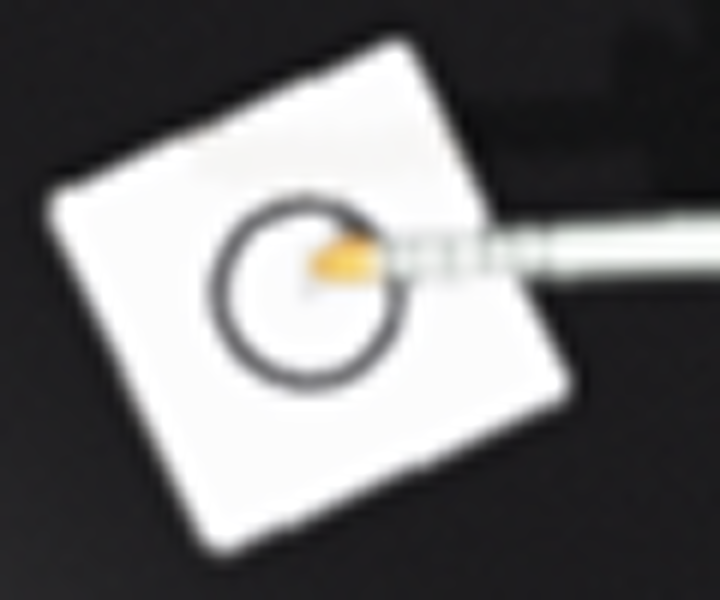

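View pics/s17c.png

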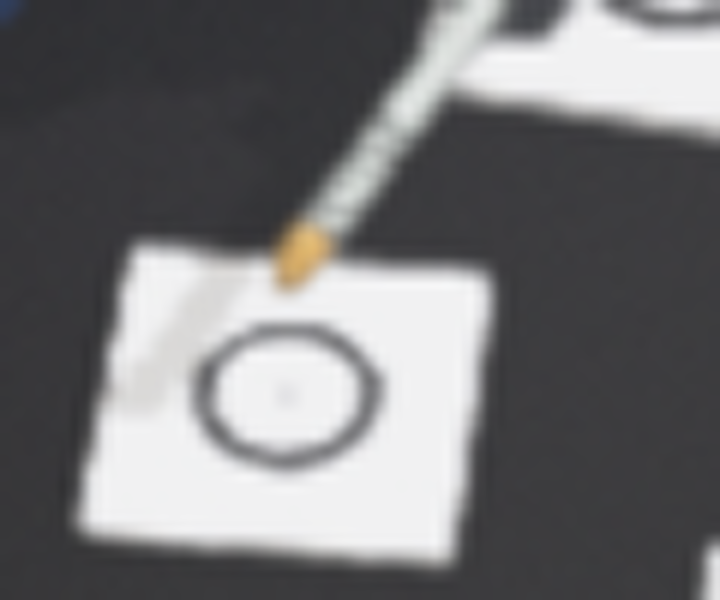

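View pics/sm17.png

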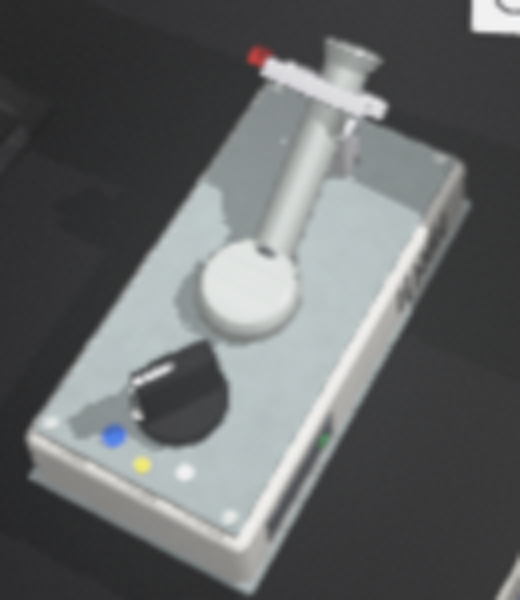

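View pics/s17.png

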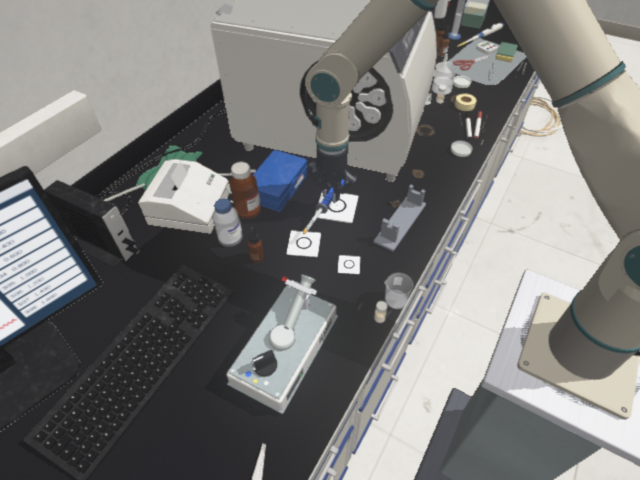

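View pics/w17.png

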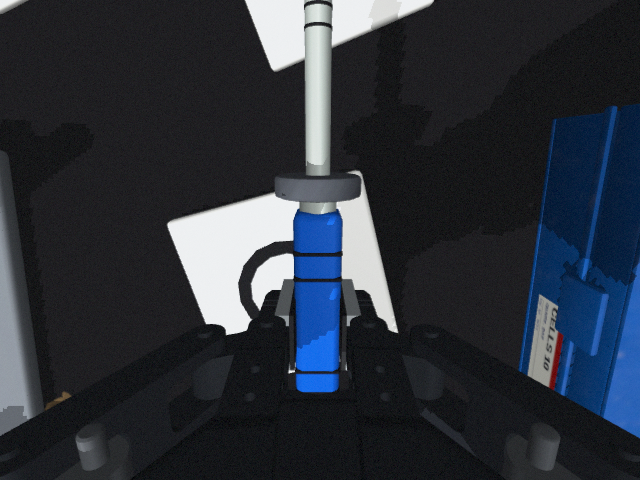

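Run:
```python
from ov import *
T=cam('top');S=cam('scene')
t=lambda x,y:(320+(x+.5)/12-.5,185+(y+.5)/12-.5)
s=lambda x,y:(280+(x+.5)/12-.5,210+(y+.5)/12-.5)
for z in (39,42): print('top',atz(T,*t(311,262),z)[:2]-atz(T,*t(307,293),6)[:2],'scene',atz(S,*s(285,284),z)[:2]-atz(S,*s(286,396),6)[:2])
print(tri(T,t(311,262),S,s(285,284)))
```

```text
top [-0.25234708  0.3494754 ] scene [ 0.01822829 -1.91162684]
top [-0.82735794  0.453019  ] scene [-1.47341604  0.24576243]
(array([638.74660071,  44.74267539,  39.80642573]), np.float64(0.9030210021144991))
```

Tip is within about 1 mm of the ring centre and 34–36 mm above it; the arm is still and level, the knob is at blue, and the beaker, vial and dropper stand where they were. Handing in.

Run:
```python
from h import *
print(ctrl.finish_job()); st()
```

```text
the job is handed in; nothing more can be done
None
the job is handed in; nothing more can be done
```

The wear check is done and handed in at 25.7 s of the 67 s allowed. The rod is held level and still over the middle-sized tile.

**What I did**
- I turned the knob clockwise from the white dot to the blue dot, and the red gate opened.
- I took the rod from its cradle and slid it into the tube until the collar stopped on the rim. The push rose to about 12 N, and the depth worked out at 92 mm, which is what a seated collar should give.
- I drew the rod out and brought it level over the ring.

**Last checks**
- **Position:** The tip is within about 2 mm of the ring's centre by both cameras and about 34 mm above the tile. The outside force is about 1 N and the joints are at rest.
- **Knob:** It is still at the blue dot, with the gate out.
- **Bystanders:** The beaker, vial and dropper look unmoved in the last scene picture.
- **Disagreement:** The rod sits about 4 mm further back in the grip than I first assumed. I corrected this from the pictures before handing in.

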